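# Fit the tool-rest carriage to the glass polisher

## Robot

A 6-joint arm with a two-finger parallel gripper is mounted at the origin on the work surface. World frame = base frame: x ahead of the robot, y to its left, z up, the work surface at z = 0. Lengths are in m, angles in rad, forces in N, time in s.
With the tool pointing down it reaches from about 0.275 to 0.75 m from the base axis. Payload 10.2 kg.
Tool frame: the origin (TCP) lies at the very end of the fingers, on their centre line; the grasp point (between the pads) lies 19 mm behind it; z points along the fingers, x is the direction in which the jaws open and shut, and the axes are right-handed (so a half turn about z gives the same grasp; the last joint's range is limited). The gripper opens to 85 mm and grips with 20 to 120 N. Pads are 22 mm wide; open, the fingers measure 114 mm over their backs; the gripper's body (76 mm by 85 mm) begins 54 mm behind the grasp point. The pads swing forward as they close: fully open they stand 13 mm farther back than shut.
Start: joints at [-1.443, 0.313, 1.498, -0, 1.331, -0.223], TCP at [0.18, -0.493, 0.21] pointing down, gripper open.
Joint ranges: [-2.94, 2.94], [-0.97, 2.17], [0.19, 2.56], [-1.23, 4.37], [0.02, 3.11], [-2.88, 2.88]. Speed limits (rad/s): [2.39, 2.39, 3.01, 3.14, 3.14, 3.14].

## Interface

Orientations are given as a unit quaternion [w, x, y, z].
In Python, from rig import arm gives the robot as it stands.
- The arm moves only by the tool send_rows, never from a script. Its argument "motion" is a list of rows, each a list of 7 numbers: the turn, a rotation vector about the world's x, y, z in degrees, then the shift along the world's x, y, z in cm, then the finger opening in cm, from 0 to 8.54. In form: [[rx, ry, rz, x, y, z, hand], ...]. A call has 1 to 20 rows; each row shifts and turns the commanded pose from where the row before left it; what a row does not reach is not made up. A row lasts 1/12 s, in which the tool goes at most 41.7 mm and 7.16 degrees, less where a joint would pass 70% of its speed; a pose out of reach is approached as far as the arm can. A call is refused whole if a number of a shift passes 4.17 or a number of a turn 7.16, either way. A call with a gripper value outside its range is refused whole. The fingers move at their own pace and stop on an object; the grip force is fixed at half the most. Time passes only in rows, so rows that do not move let the fingers close. It gives the time, the measured TCP pose, the force and the opening at its end, in the units of the state.
- arm.observe(): the state, without advancing time (a new reading comes with each control period).
- arm.get_image(name): name is "side" or "top" or "wrist"; returns a dict with "color" (420x560x3 uint8, red, green, blue), "mtx" (3x3 intrinsics, pixels), "origin" and "attitude" of the camera in the world. Camera axes: x right, y up, looking along -z (the intrinsics and any distortion apply to the point x, -y, -z); pixel columns grow to the right and rows downward; lengths in m; the calibration is good to about 2 mm. The wrist camera is an equidistant fisheye: a pixel r from the principal point sees the ray r / f radians off the axis. A picture is of the moment at which its call begins. There is no depth.
- arm.finish_job(): hands the job in, once; it reports no verdict.
The state is a dict: "time_s": time; "q": joint angles; "qd": joint speeds; "effort": joint torques, N m; "eef_pos": TCP position; "tcp_rot": TCP orientation; "wrist_force": force on the tool from outside, world axes, zero at the start; "ft_torque": the same for the moment, N m; "opening": finger opening in m.
Only numpy, scipy, OpenCV 4.12 (cv2) and the standard library are available. Lean on these libraries where they do the work, as an engineer would, in place of code of your own. Each camera call takes 0.05 s, during which the arm holds its last target.

## Task

Slide the tool-rest carriage onto the polisher's dovetail rail from the rail's open end, gently, until it is fully home: the sprung brass stop pin pushed all the way in. Then turn the clamp knob clockwise until it is tight and leave the carriage clamped there, the pin still pushed in, without forcing anything and without disturbing the other things on the bench.

Things in the scene. Friction and masses are not known exactly. Their poses are not given: they have to be found in the camera images.
- bed: fixed grey bed of a bench polisher with a steel dovetail rail along x. Origin on the bench under the rail's middle; x is the way the carriage slides on, z up. Plinth 70 mm wide, 30 mm high. Rail top at 46 mm height, 41 mm wide, narrowing downward at 27 degrees from upright (31 mm wide at 35 mm height); it runs from x = -80 (open end) to +94 mm. Felt wheel and motor (135 mm high) from x = +136 mm.
- rail_mouth (a point): middle of the rail's top at its open end: x = -80, y = 0, z = 46 mm in the bed's frame, axes as the bed's. The first 14 mm of the rail taper as a lead-in: at the very end it is 1.2 mm narrower per side and 1 mm lower than further on, so the carriage enters if it is within about 2 mm of centre.
- stop: fixed dark steel block across the rail, 22 x 56 x 28 mm (x, y, z). Origin: bottom middle of its face towards the carriage, 30 mm above the bench; axes as the bed's. Out of this face, 22 mm above the origin, a 13 mm thick screw stands 0 to 30 mm (set differently, not reported), ending in a 9 mm brass pin 10 mm long that the carriage's front pushes in: 8 mm against a light spring (1 N), then solid.
- carriage: loose aluminium tool-rest carriage, 0.36 kg. Origin: centre of its underside; x leads along the rail, z up. Deck x +-35 (its front face meets the stop pin), y +-34, z 11 to 23 mm. Under it a dovetail channel along x, 11 mm deep, 1 mm wider per side than the rail. On the rail its origin is 35 mm above the bench (it can lift 2 mm), axes as the bed's. Jaw to y = -59, ear with knob to y = +93 mm.
- carriage_post (a point): centre of the carriage's post, to grasp it by: x = 0, y = 0, z = 50 mm in the carriage's frame, axes as the carriage's. Square-edged upright post, 24 mm along x, 30 mm along y, from the deck at 23 mm to 65 mm (rubber cap to 68 mm) above the carriage's underside.
- knob_bar (a point): middle of the clamp knob's black bar grip, on its upright turning axis: x = 0, y = +72, z = 45 mm in the carriage's frame. Bar 42 mm long, 12 mm thick, 26 mm high (32 to 58 mm above the carriage's underside). From above it lies 38 degrees anticlockwise from the carriage's y axis at joint 0. The point's axes are the carriage's turned clockwise by the joint's value.
- clamp_knob (a joint): turn of the clamp knob relative to the carriage, rad: 0 loose (starts at 0 to 0.1), grows clockwise seen from above, end of travel 1.6. It turns a spiral cam under the ear that presses on the rail: it begins to bite at about 1.05, is tight from 1.25, and stays where it is left.
- tumbler: glass tumbler, 72 mm across, 85 mm high; origin at the centre of its underside; leave alone
- paste_jar: white jar, 64 mm across, 60 mm high; origin at the centre of its underside; leave alone
- felt_ring: loose felt wheel lying flat, 90 mm across, 18 mm thick; origin at the centre of its underside; leave alone
- brush: small wooden-handled brush lying flat, about 200 mm long and under 30 mm high; origin at its middle; leave alone
Things that resemble listed ones, but are neither listed nor needed, are in the scene too. Of the things that look like the carriage, the smallest one is meant.

How it is judged:
On the way, in this order (a step that is already met when the one before it is completed fails the run):
1. the carriage is on the rail and has pushed the stop pin all the way in (over 2.5 N), with the clamp still loose (x of carriage in the frame of stop between -0.076 and -0.035 m and y of carriage in the frame of bed between -0.004 and 0.004 m and height (world z) of carriage between 0.032 and 0.039 m and angle between the x axis of carriage and the x axis of bed, either way round below 0.06 rad and contact force between carriage and stop above 2.5 N and value of joint clamp_knob below 0.5 rad), for 0.1 s.
2. the clamp knob is turned tight (value of joint clamp_knob above 1.25 rad), for 0.2 s.
At the end, for the whole second after the job is handed in: the carriage sits on the rail, in line with it (0.06 rad) and level, its front still holding the stop pin in against its spring (over 0.55 N: within about 3 mm of all the way in), its clamp knob turned to 1.25 rad or more, released and at rest (x of carriage in the frame of stop between -0.076 and -0.035 m and y of carriage in the frame of bed between -0.004 and 0.004 m and height (world z) of carriage between 0.032 and 0.039 m and angle between the x axis of carriage and the x axis of bed, either way round below 0.06 rad and contact force between carriage and stop above 0.55 N and value of joint clamp_knob above 1.25 rad and angle between carriage's own z axis and vertical below 0.06 rad and linear speed of carriage below 0.01 m/s); the robot touches nothing.
It fails at once if the carriage is forced while it is being put on the rail: more than 20 N between carriage and bed before it nears the stop (contact force between carriage and bed above 20 N and x of carriage in the frame of stop below -0.08 m).
It fails at once if the carriage is rammed into the stop: more than 25 N (contact force between carriage and stop above 25 N).
It fails at once if the tumbler, jar, loose felt wheel or brush is moved by more than 20 mm (distance of any of tumbler, paste_jar, felt_ring, brush from where it was at the start of the episode above 0.02 m).
It also fails if it takes over 72 s, if anything falls off the work surface, if the arm or the gripper's body presses on something with over 40 N, if the wrist force passes 120 N, or if a joint passes its speed limit or range.

## Working session

There is one attempt and no reset: what is moved stays moved. The work goes in short steps, Python scripts to look and compute and a tool call to move; the robot and the scene stay as the last step left them, time stands still between calls to the robot, and variables do not carry over. Pictures are saved under pics/ and viewed, and the job is handed in when it is done.

Besides the shell and the picture viewer there is one more tool, called after "Request:" by a JSON object that holds its "method" and its "body", one argument or row to a line. send_rows: Moves the arm, as the interface text tells. Its arguments: {"type":"object","properties":{"motion":{"type":"array"}},"required":["motion"]}

```bash
mkdir -p pics; ls; python3 - <<'E'
from rig import arm
import cv2,numpy as np
s=arm.observe(); print(s)
for n in ("side","top","wrist"):
    im=arm.get_image(n)
    cv2.imwrite(f"pics/{n}0.png",im["color"][:,:,::-1])
    print(n,{k:(v.tolist() if hasattr(v,'tolist') else v) for k,v in im.items() if k!="color"})
E
```

```text
pics
{'time_s': 0.0, 'q': array([-1.44338118e+00,  3.13487793e-01,  1.49844020e+00,  1.27292715e-05,
        1.33098846e+00, -2.23396068e-01]), 'qd': array([-0.0010915 ,  0.00032994, -0.00017629, -0.00081978,  0.00129587,
        0.00134321]), 'effort': array([-1.05868294e-03, -4.12265575e+01, -2.59743243e+01, -2.10423559e-04,
        4.23483521e-03,  6.39097266e-06]), 'eef_pos': array([ 0.18037855, -0.49274098,  0.20941458]), 'tcp_rot': array([-4.94103484e-04,  8.19651233e-01, -5.72862477e-01, -4.40466535e-04]), 'wrist_force': array([-0.59062366, -0.95203903,  0.21285637]), 'ft_torque': array([-0.00720894, -0.02245257, -0.02504642]), 'opening': 0.08532175194998956}
side {'mtx': [[398.4249211821531, 0.0, 275.98441420375957], [0.0, 398.4249211821531, 211.33341508222145], [0.0, 0.0, 1.0]], 'origin': [0.17067256208506693, 0.7180556035536897, 0.9062334558793855], 'attitude': [-0.2149578582405168, -0.08696930854877159, 0.3414090455641591, 0.9108618567917796]}
top {'mtx': [[513.3603110619908, 0.0, 283.7903980863988], [0.0, 513.3603110619908, 211.00000930693284], [0.0, 0.0, 1.0]], 'origin': [0.36827460690020924, 0.05857069093495107, 1.3949559975118355], 'attitude': [0.7113287194201132, 0.04643063309503349, -0.036237365839736135, -0.700387394629239]}
wrist {'mtx': [[325.19226210127806, 0.0, 277.2279434975638], [0.0, 325.19226210127806, 207.07526033165553], [0.0, 0.0, 1.0]], 'origin': [0.24231881344645279, -0.46981394029087487, 0.37322141948544024], 'attitude': [0.812270465365689, -0.1080226272994726, 0.07653163435797014, -0.5680587223416469]}
```

View pics/top0.png

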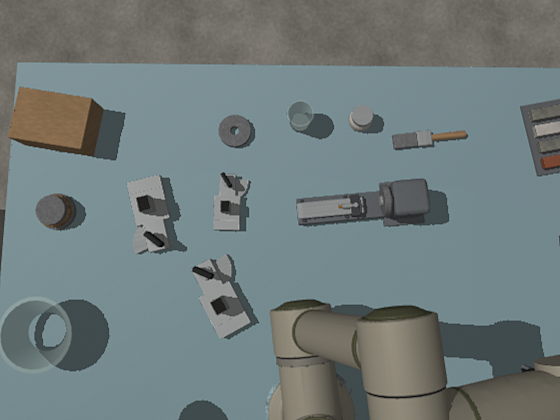

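View pics/side0.png

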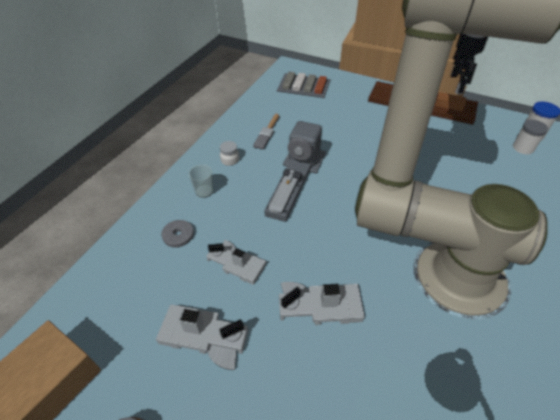

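View pics/wrist0.png

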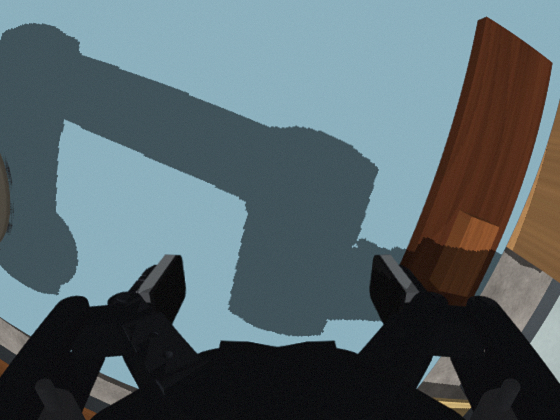

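The top view (image up = world +x, right = −y) shows three carriage-like bodies. The smallest is at about (228,205), between the ring (236,130) and the bed, whose open rail end is at about (298,212).

```bash
cat > h.py <<'E'
import numpy as np, cv2
from scipy.spatial.transform import Rotation as R
def Rq(q): return R.from_quat([q[1],q[2],q[3],q[0]]).as_matrix()
def ray(im,u,v,fish=False):
    K=im["mtx"]; x=(u-K[0][2])/K[0][0]; y=(v-K[1][2])/K[1][1]
    if fish:
        t=np.hypot(x,y); s=np.sin(t)/t if t>1e-9 else 1; d=np.array([x*s,-y*s,-np.cos(t)])
    else: d=np.array([x,-y,-1.])
    return np.array(im["origin"]),Rq(im["attitude"])@d
def onz(im,u,v,z,fish=False):
    o,d=ray(im,u,v,fish); return o+d*(z-o[2])/d[2]
def proj(im,p,fish=False):
    c=Rq(im["attitude"]).T@(np.array(p)-np.array(im["origin"])); K=im["mtx"]
    a=np.array([c[0],-c[1],-c[2]])
    if fish:
        r=np.hypot(a[0],a[1]); t=np.arctan2(r,a[2]); a=np.array([a[0]/r*t,a[1]/r*t,1])
    return np.array([K[0][0]*a[0]/a[2]+K[0][2],K[1][1]*a[1]/a[2]+K[1][2]])
E
python3 - <<'E'
import cv2
t=cv2.imread("pics/top0.png"); 
cv2.imwrite("pics/top0c.png",cv2.resize(t[165:240,200:275],None,fx=8,fy=8,interpolation=cv2.INTER_CUBIC))
cv2.imwrite("pics/top0r.png",cv2.resize(t[165:240,290:440],None,fx=5,fy=5,interpolation=cv2.INTER_CUBIC))
t=cv2.imread("pics/side0.png"); 
cv2.imwrite("pics/side0c.png",cv2.resize(t[110:290,190:340],None,fx=3.3,fy=3.3,interpolation=cv2.INTER_CUBIC))
E
```

```text
(no output)
```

View pics/top0c.png

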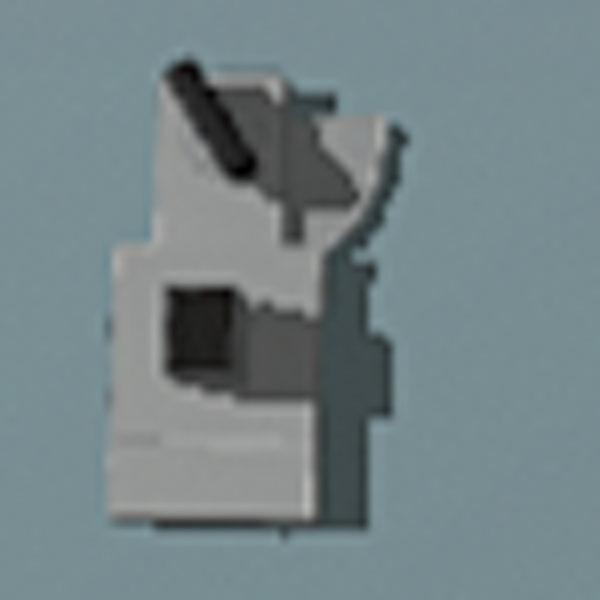

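View pics/top0r.png

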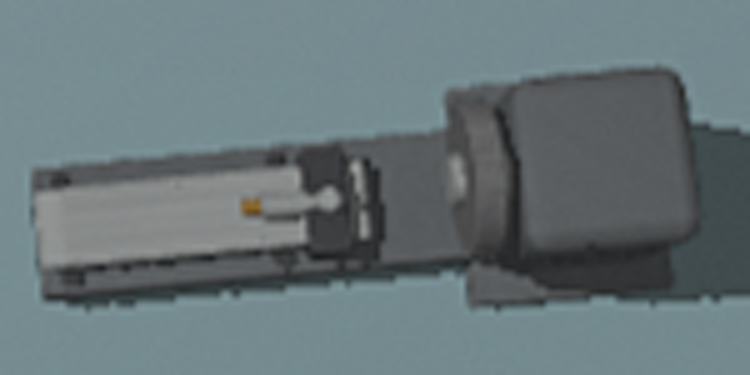

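View pics/side0c.png

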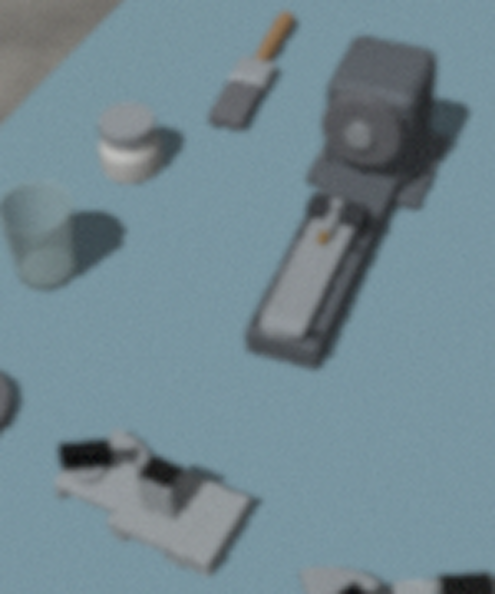

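```bash
python3 - <<'E'
from rig import arm
from h import *
im=arm.get_image("top"); 
def P(c,o,s,z): return onz(im,o[0]+(c[0]+.5)/s-.5,o[1]+(c[1]+.5)/s-.5,z)
oc=(200,165)
cap=[P(c,oc,8,.068) for c in [(168,288),(238,288),(236,372),(168,372)]]
print("cap",np.round(cap,4).tolist(),np.mean(cap,0).round(4))
k=[P(c,oc,8,.058) for c in [(182,72),(242,170)]]; print("knob ends",np.round(k,4).tolist(),np.mean(k,0).round(4))
dk={n:P(c,oc,8,.023) for n,c in dict(fl=(115,245),bl=(108,517),br=(312,517),fr=(325,250)).items()}
print({n:v.round(4).tolist() for n,v in dk.items()})
a=dk['fl']-dk['bl'];b=dk['fr']-dk['br'];c=dk['br']-dk['bl'];print(np.degrees([np.arctan2(v[1],v[0]) for v in(a,b,c)]))
orr=(290,165)
r={n:P(c,orr,5,.046) for n,c in dict(mL=(37,193),mR=(43,267),fL=(298,168),fR=(305,243)).items()}
print({n:v.round(4).tolist() for n,v in r.items()})
for p,q in(('mL','fL'),('mR','fR')):
    v=r[q]-r[p];print(np.degrees(np.arctan2(v[1],v[0])),np.linalg.norm(v))
pl={n:P(c,orr,5,.030) for n,c in dict(a=(33,170),b=(447,135)).items()}
v=pl['b']-pl['a'];print('plinth',np.degrees(np.arctan2(v[1],v[0])),pl)
print('pin tip',P((243,207),orr,5,.052))
# side view
ims=arm.get_image("side")
for n,c in dict(cap=(163,472)).items():
    print(n,onz(ims,190+(c[0])/3.3,110+c[1]/3.3,.068))
for n,c in dict(mL=(262,330),mR=(303,339)).items():
    print(n,onz(ims,190+(c[0])/3.3,110+c[1]/3.3,.045))
print('pin',onz(ims,190+323/3.3,110+237/3.3,.052))
E
```

```text
cap [[0.5491, 0.2447, 0.068], [0.5494, 0.2218, 0.068], [0.5218, 0.2217, 0.068], [0.5215, 0.2439, 0.068]] [0.5355 0.233  0.068 ]
knob ends [[0.6227, 0.2437, 0.058], [0.5901, 0.2228, 0.058]] [0.6064 0.2333 0.058 ]
{'fl': [0.5696, 0.2694, 0.023], 'bl': [0.4774, 0.2688, 0.023], 'br': [0.4784, 0.2003, 0.023], 'fr': [0.569, 0.1983, 0.023]}
[  0.38401861  -1.2608402  -89.12985159]
{'mL': [0.548, 0.0447, 0.046], 'mR': [0.5086, 0.041, 0.046], 'fL': [0.5633, -0.0934, 0.046], 'fR': [0.5234, -0.0971, 0.046]}
-83.64994650303633 0.13891511968024475
-83.88487122451804 0.13890852594569802
plinth -84.29639017761708 {'a': array([0.5625285 , 0.04682964, 0.03      ]), 'b': array([ 0.58468013, -0.17495968,  0.03      ])}
pin tip [ 0.54131048 -0.06381615  0.052     ]
cap [0.53105258 0.2348012  0.068     ]
mL [0.53969695 0.05219443 0.045     ]
mR [0.50293605 0.04571347 0.045     ]
pin [ 0.53893784 -0.06904791  0.052     ]
```

Request:
{"method": "send_rows", "body": {
  "motion": [
    [0,0,-1.1,1.78,3.5,0,8.5],
    [0,0,-1.1,1.78,3.5,0,8.5],
    [0,0,-1.1,1.78,3.5,0,8.5],
    [0,0,-1.1,1.78,3.5,0,8.5],
    [0,0,-1.1,1.78,3.5,0,8.5],
    [0,0,-1.1,1.78,3.5,0,8.5],
    [0,0,-1.1,1.78,3.5,0,8.5],
    [0,0,-1.1,1.78,3.5,0,8.5],
    [0,0,-1.1,1.78,3.5,0,8.5],
    [0,0,-1.1,1.78,3.5,0,8.5],
    [0,0,-1.1,1.78,3.5,0,8.5],
    [0,0,-1.1,1.78,3.5,0,8.5],
    [0,0,-1.1,1.78,3.5,0,8.5],
    [0,0,-1.1,1.78,3.5,0,8.5],
    [0,0,-1.1,1.78,3.5,0,8.5],
    [0,0,-1.1,1.78,3.5,0,8.5],
    [0,0,-1.1,1.78,3.5,0,8.5],
    [0,0,-1.1,1.78,3.5,0,8.5],
    [0,0,0,0,0,0,6],
    [0,0,0,0,0,0,6]
  ]
}}

```text
time_s: 1.92
eef_pos: [0.5008, 0.1383, 0.2093]
tcp_rot: [0.0, 0.71, -0.704, -0.0]
wrist_force: [0.1, 0.3, -1.1]
opening: 0.0636
```

```bash
python3 - <<'E'
from rig import arm
from h import *
import pickle
im=arm.get_image("wrist"); s=arm.observe(); pickle.dump((im,s),open("w1.pkl","wb"))
print(s["time_s"],s["eef_pos"],s["tcp_rot"],s["q"],im["origin"])
cv2.imwrite("pics/w1.png",cv2.resize(im["color"][:,:,::-1],(784,588),interpolation=cv2.INTER_CUBIC))
E
```

```text
1.9667 [0.50052939 0.1371439  0.2095715 ] [ 4.49510056e-04  7.09438731e-01 -7.04766930e-01 -2.43518516e-04] [ 4.15592275e-02  3.00553412e-01  1.51551540e+00 -2.61377882e-04
  1.32651436e+00  1.60581196e+00] [0.56694773 0.13916856 0.37298377]
```

View pics/w1.png

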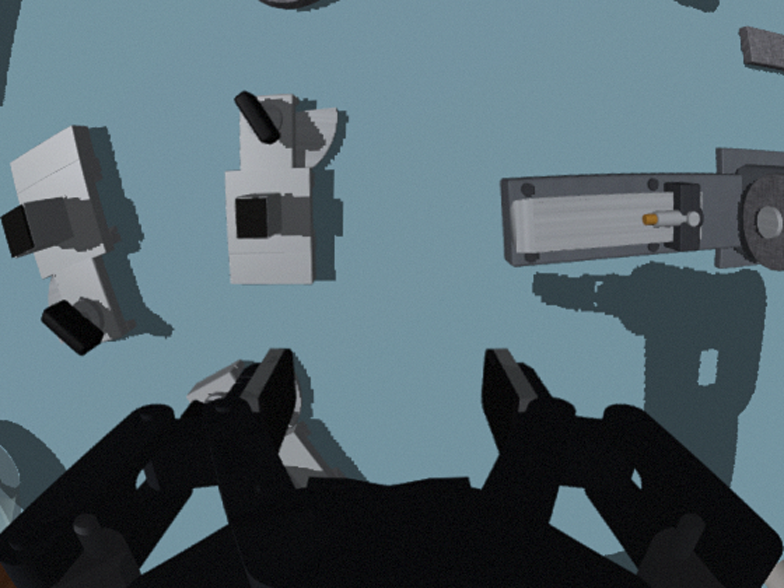

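The wrist view shows the target carriage with cap at about (252,217) of the 784-px picture, knob bar at (257,117), rail mouth at (515,226) and brass pin tip at (645,219). I'll enlarge both for measuring.

```bash
python3 - <<'E'
import pickle,cv2
im,s=pickle.load(open("w1.pkl","rb")); t=im["color"][:,:,::-1]
cv2.imwrite("pics/w1c.png",cv2.resize(t[60:210,150:260],None,fx=4,fy=4,interpolation=cv2.INTER_CUBIC))
cv2.imwrite("pics/w1r.png",cv2.resize(t[115:195,350:550],None,fx=4,fy=4,interpolation=cv2.INTER_CUBIC))
E
```

```text
(no output)
```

View pics/w1c.png

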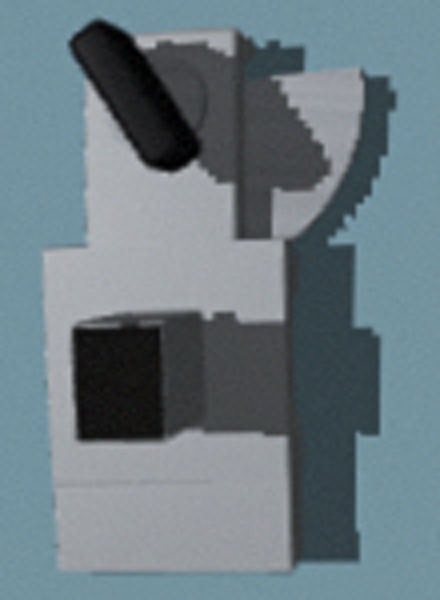

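View pics/w1r.png

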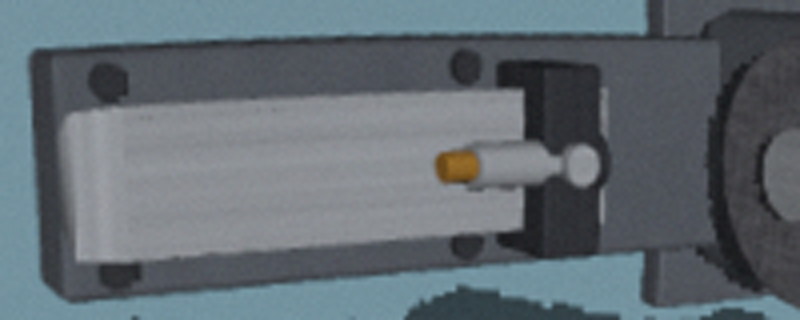

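```bash
python3 - <<'E'
from h import *
import pickle
im,s=pickle.load(open("w1.pkl","rb"))
def P(c,o,z): return onz(im,o[0]+(c[0]+.5)/4-.5,o[1]+(c[1]+.5)/4-.5,z,True)
oc=(150,60)
cap=[P(c,oc,.068) for c in [(75,325),(162,323),(162,438),(78,440)]]
print("cap",np.round(cap,4).tolist(),np.mean(cap,0).round(4))
def ang(v): return np.degrees(np.arctan2(v[1],v[0])).round(2)
print(ang(cap[0]-cap[3]),ang(cap[1]-cap[2]),ang(cap[1]-cap[0]),ang(cap[2]-cap[3]))
dk=[P(c,oc,.023) for c in [(43,250),(288,240),(294,570),(60,570)]]
print("deck",np.round(dk,4).tolist(),np.mean(dk,0).round(4),ang(dk[0]-dk[3]),ang(dk[1]-dk[2]),ang(dk[2]-dk[3]))
k=[P(c,oc,.058) for c in [(80,33),(190,157)]]
print("knob",np.round(k,4).tolist(),np.mean(k,0).round(4),ang(k[0]-k[1]))
o=(350,115)
L=[P(c,o,.046) for c in [(122,107),(522,88)]];Rr=[P(c,o,.046) for c in [(122,260),(522,230)]]
print("rail",np.round(L,4).tolist(),np.round(Rr,4).tolist(),ang(L[1]-L[0]),ang(Rr[1]-Rr[0]),np.linalg.norm(L[0]-Rr[0]),np.linalg.norm(L[1]-Rr[1]))
c0=(L[0]+Rr[0])/2;c1=(L[1]+Rr[1])/2;print('centre',c0,c1,ang(c1-c0))
m=[P(c,o,.045) for c in [(80,112),(80,262)]];print('mouth',m,np.mean(m,0))
p=[P(c,o,.030) for c in [(50,48),(70,298),(715,38),(715,242)]];print('plinth',np.round(p,4).tolist(),(p[0]+p[1])/2,ang(p[2]-p[0]),ang(p[3]-p[1]),(p[2]+p[3])/2, np.linalg.norm(p[0]-p[1]))
print('pin',P((438,164),o,.052),'stopface top',P((500,62),o,.058),P((545,258),o,.058))
E
```

```text
cap [[0.5492, 0.2446, 0.068], [0.5489, 0.2224, 0.068], [0.521, 0.2234, 0.068], [0.5208, 0.2452, 0.068]] [0.535  0.2339 0.068 ]
-1.12 -2.05 -90.63 -89.59
deck [[0.568, 0.2691, 0.023], [0.5681, 0.199, 0.023], [0.4765, 0.1993, 0.023], [0.4761, 0.269, 0.023]] [0.5222 0.2341 0.023 ] 0.05 -0.2 -89.72
knob [[0.6224, 0.2459, 0.058], [0.5892, 0.2173, 0.058]] [0.6058 0.2316 0.058 ] 40.74
rail [[0.5487, 0.0328, 0.046], [0.5629, -0.0932, 0.046]] [[0.5084, 0.0302, 0.046], [0.5216, -0.098, 0.046]] -83.57 -84.1 0.040454318975329105 0.041611655971627366
centre [0.5285472  0.03149696 0.046     ] [ 0.54227434 -0.09562859  0.046     ] -83.84
mouth [array([0.54683532, 0.04388986, 0.045     ]), array([0.50735819, 0.0416207 , 0.045     ])] [0.52709675 0.04275528 0.045     ]
plinth [[0.5628, 0.0487, 0.03], [0.4944, 0.0394, 0.03], [0.5876, -0.1877, 0.03], [0.52, -0.1974, 0.03]] [0.52863875 0.04400825 0.03      ] -84.01 -83.84 [ 0.55382172 -0.19254744  0.03      ] 0.06901706906268426
pin [ 0.53944734 -0.06141258  0.052     ] stopface top [ 0.5695401  -0.07628411  0.058     ] [ 0.51563654 -0.09915055  0.058     ]
```

Request:
{"method": "send_rows", "body": {
  "motion": [
    [0,0,0,0.86,2.42,-2.7,6],
    [0,0,0,0.86,2.42,-2.7,6],
    [0,0,0,0.86,2.42,-2.7,6],
    [0,0,0,0.86,2.42,-2.7,6],
    [0,0,0,0,0,-2.3,6],
    [0,0,0,0,0,-2.3,6],
    [0,0,0,0,0,-2.2,6],
    [0,0,0,0,0,0,6],
    [0,0,0,0,0,0,6]
  ]
}}

```text
time_s: 2.72
eef_pos: [0.535, 0.2326, 0.0341]
tcp_rot: [0.001, 0.708, -0.706, -0.0]
wrist_force: [0.9, 1.0, 0.2]
opening: 0.0601
```

```bash
python3 - <<'E'
from rig import arm
from h import *
im=arm.get_image("wrist"); s=arm.observe()
print(s["time_s"],s["eef_pos"],s["wrist_force"],s["opening"])
cv2.imwrite("pics/w2.png",im["color"][:,:,::-1])
E
```

```text
2.7667 [0.53583113 0.23294096 0.03532308] [-0.04413405  0.03839257  0.38470395] 0.06009244931114569
```

View pics/w2.png

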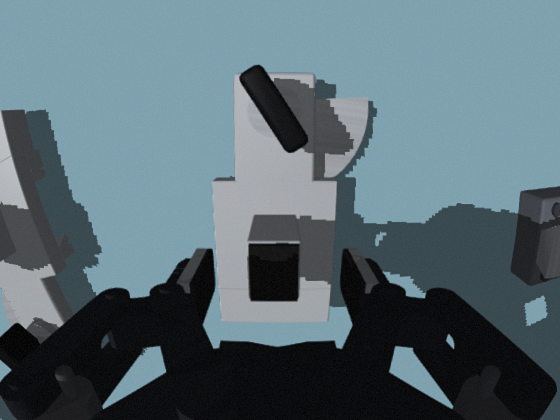

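The post cap (248–299, 243–300) sits between the two pads (213 and 343), so I can close.

Request:
{"method": "send_rows", "body": {
  "motion": [
    [0,0,0,0,0,0,0],
    [0,0,0,0,0,0,0],
    [0,0,0,0,0,0,0],
    [0,0,0,0,0,0,0],
    [0,0,0,0,0,0,0],
    [0,0,0,0,0,0,0],
    [0,0,0,0,0,0,0]
  ]
}}

```text
time_s: 3.35
eef_pos: [0.5358, 0.2341, 0.0353]
tcp_rot: [-0.001, 0.709, -0.705, 0.001]
wrist_force: [-1.1, 1.3, 6.4]
opening: 0.0222
```

Request:
{"method": "send_rows", "body": {
  "motion": [
    [0,0,0,0,0,0.5,0],
    [0,0,0,0,0,1,0],
    [0,0,0,0,0,1.5,0],
    [0,0,0,0,0,2,0],
    [0,0,1,-0.2,-2,0,0],
    [0,0,1,-0.2,-3,0,0],
    [0,0,1,-0.2,-3,0,0],
    [0,0,1,-0.2,-3,0,0],
    [0,0,1,-0.2,-2,0,0],
    [0,0,1,-0.25,-1.1,0,0],
    [0,0,0,0,0,0,0],
    [0,0,0,0,0,0,0],
    [0,0,0,0,0,0,0],
    [0,0,0,0,0,0,0]
  ]
}}

```text
time_s: 4.52
eef_pos: [0.5227, 0.0936, 0.0841]
tcp_rot: [-0.0, 0.745, -0.667, -0.0]
wrist_force: [-0.5, -0.2, -3.9]
opening: 0.0225
```

```bash
python3 - <<'E'
from rig import arm
from h import *
import pickle
S=[]
ims={}
for n in ("wrist","side","top"):
    ims[n]=arm.get_image(n); S.append(arm.observe())
    cv2.imwrite(f"pics/{n}3.png",ims[n]["color"][:,:,::-1])
pickle.dump((ims,S),open("w3.pkl","wb"))
for s in S: print(s["time_s"],s["eef_pos"],s["tcp_rot"],s["wrist_force"],s["ft_torque"],s["opening"])
t=cv2.imread("pics/side3.png"); cv2.imwrite("pics/side3c.png",cv2.resize(t[140:280,190:360],None,fx=4,fy=4,interpolation=cv2.INTER_CUBIC))
E
```

```text
4.5667 [0.52268416 0.093554   0.08404065] [-2.75801066e-05  7.45183404e-01 -6.66859573e-01 -5.82673948e-05] [-0.03934861  0.9642977  -3.43165342] [ 0.04272391 -0.07562248 -0.00846354] 0.022035944576005217
4.6167 [0.52266007 0.09346044 0.08398227] [ 1.77572353e-05  7.45180427e-01 -6.66862899e-01 -7.37555027e-05] [ 0.39637032  0.27004727 -3.0188265 ] [ 0.04918308  0.01358064 -0.00681554] 0.021757745614581332
4.6667 [0.52267645 0.09336052 0.08397015] [ 1.66133504e-05  7.45156392e-01 -6.66889758e-01 -4.34612127e-05] [-0.90103098  0.51672992 -3.56159997] [-0.04336982 -0.03129948 -0.01311349] 0.022010613733773318
```

View pics/wrist3.png

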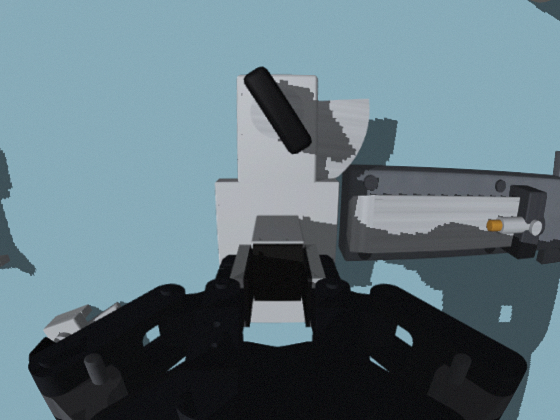

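View pics/side3c.png

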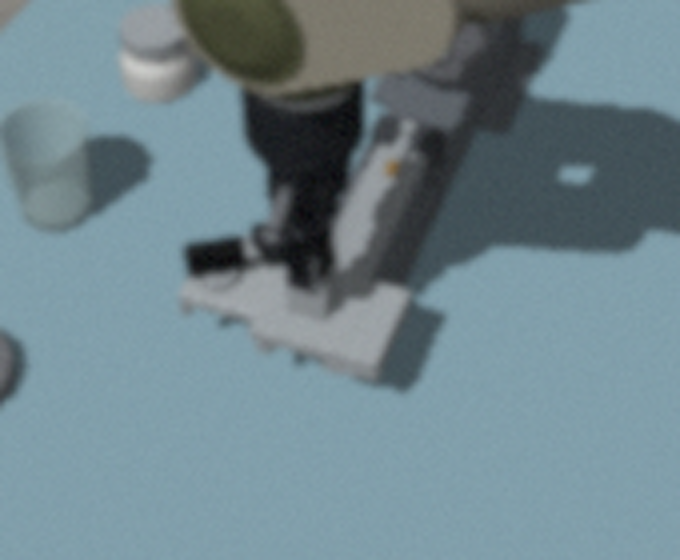

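View pics/top3.png

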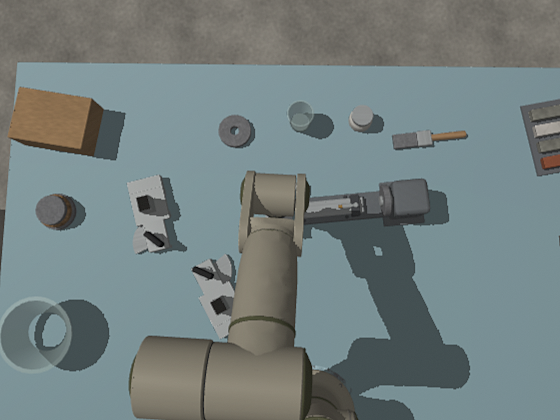

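The carriage hangs level in the grip with the rail on the right (mouth at about (360,225), pin at (488,226)). I'll measure the lateral offset in this same wrist view.

```bash
python3 - <<'E'
import pickle,cv2
ims,S=pickle.load(open("w3.pkl","rb")); t=ims["wrist"]["color"][:,:,::-1]
cv2.imwrite("pics/w3c.png",cv2.resize(t[60:190,205:355],None,fx=5,fy=4.6,interpolation=cv2.INTER_CUBIC))
cv2.imwrite("pics/w3r.png",cv2.resize(t[155:275,335:555],None,fx=3.6,fy=3.6,interpolation=cv2.INTER_CUBIC))
E
```

```text
(no output)
```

View pics/w3c.png

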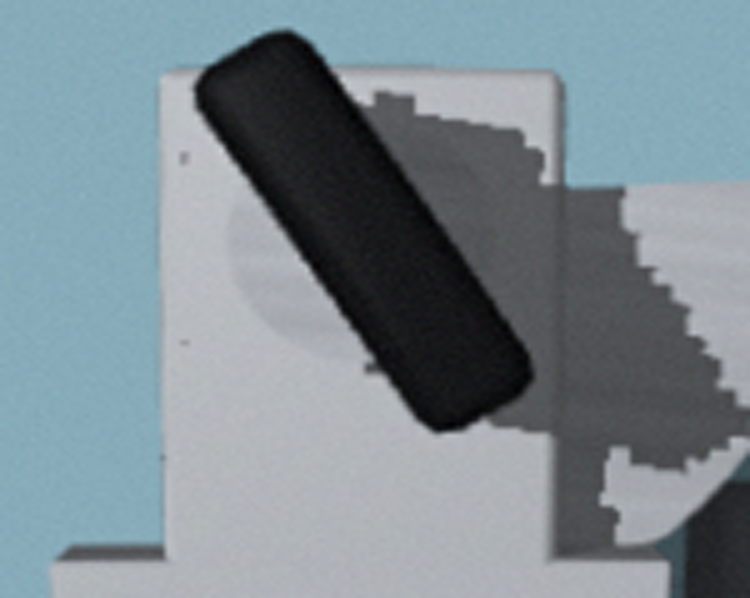

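View pics/w3r.png

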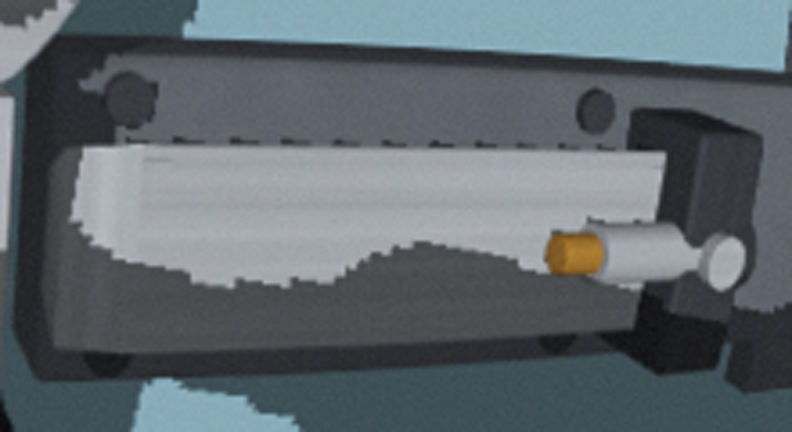

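```bash
python3 - <<'E'
from h import *
import pickle
ims,S=pickle.load(open("w3.pkl","rb")); im=ims["wrist"]
def P(c,o,sx,sy,z): return onz(im,o[0]+(c[0]+.5)/sx-.5,o[1]+(c[1]+.5)/sy-.5,z,True)
def ang(v): return np.degrees(np.arctan2(v[1],v[0])).round(2)
dz=.0840-.0353
o=(335,155)
L=[P(c,o,3.6,3.6,.046) for c in [(143,146),(665,152)]];Q=[P(c,o,3.6,3.6,.046) for c in [(115,349),(632,329)]]
c0=(L[0]+Q[0])/2;c1=(L[1]+Q[1])/2
print(np.round(L+Q,4).tolist(),ang(L[1]-L[0]),ang(Q[1]-Q[0]),np.linalg.norm(L[0]-Q[0]),np.linalg.norm(L[1]-Q[1]),c0,c1,ang(c1-c0))
m=[P(c,o,3.6,3.6,.045) for c in [(82,148),(55,350)]];mm=np.mean(m,0);print('mouth',mm)
print('pin',P((546,252),o,3.6,3.6,.052))
yaw=np.radians(-83.9);u=np.array([np.cos(yaw),np.sin(yaw)]);v=np.array([-u[1],u[0]])
oc=(205,60)
a=P((55,562),oc,5,4.6,.023+dz);b=P((670,562),oc,5,4.6,.023+dz)
print('deck',a,b,np.linalg.norm(a-b),'yaw',ang(b-a))
org=(a+b)[:2]/2-.034*v
k=[P(c,oc,5,4.6,.058+dz) for c in [(240,55),(490,405)]];km=np.mean(k,0)[:2]
print('origin est deck',org,'knob',km,km-.072*v,'tcp',S[0]["eef_pos"])
for n,p in dict(deck=org,knob=km-.072*v,tcp=S[0]["eef_pos"][:2]).items():
    print(n,'rel rail c0 (x,y mm):',1e3*(p-c0[:2])@u,1e3*(p-c0[:2])@v,'rel c1 y',1e3*(p-c1[:2])@v)
e=k[0]-k[1];print('bar',ang(e), 'tcp yaw')
E
```

```text
[[0.5487, 0.0328, 0.046], [0.5629, -0.0933, 0.046], [0.5087, 0.0305, 0.046], [0.5217, -0.0979, 0.046]] -83.58 -84.22 0.039993508914324974 0.04139225213921575 [0.52870846 0.03163305 0.046     ] [ 0.54229917 -0.09562493  0.046     ] -83.9
mouth [0.52692997 0.04303457 0.045     ]
pin [ 0.5388659  -0.05985204  0.052     ]
deck [0.55133908 0.13178633 0.0717    ] [0.55886385 0.06365822 0.0717    ] 0.06854240668710053 yaw -83.7
origin est deck [0.52129398 0.0941093 ] knob [0.59318537 0.10157646] [0.52159304 0.09392545] tcp [0.52268416 0.093554   0.08404065]
deck rel rail c0 (x,y mm): -62.91040416793466 -0.7335247627145536 rel c1 y -0.7243299301946533
knob rel rail c0 (x,y mm): -62.6958120046542 -0.45569355426062963 rel c1 y -0.4464987217407304
tcp rel rail c0 (x,y mm): -62.21052082099403 0.5897759012329961 rel c1 y 0.5989707337528953
bar 39.2 tcp yaw
```

```bash
python3 - <<'E'
from h import *
import pickle
ims,S=pickle.load(open("w3.pkl","rb")); im=ims["side"]
yaw=np.radians(-83.8);u=np.array([np.cos(yaw),np.sin(yaw),0]);v=np.array([-u[1],u[0],0])
t=cv2.resize(cv2.cvtColor(im["color"],cv2.COLOR_RGB2BGR)[140:280,190:360],None,fx=4,fy=4,interpolation=cv2.INTER_CUBIC)
O=np.array([.5214,.0940,0])
for dz,col in ((.0487,(0,0,255)),(.0447,(0,255,0))):
    for x,y,z in [(35,-34,23),(-35,-34,23),(-35,-34,11),(35,34,23),(-35,34,23)]:
        p=proj(im,O+u*x/1e3+v*y/1e3+np.array([0,0,z/1e3+dz]))
        q=((p-[190,140])*4+1.5).astype(int); print(dz,x,y,z,q); cv2.circle(t,tuple(int(i) for i in q),3,col,-1)
# bed reference
B=np.array([.5278,.0435,0])
for x,y,z in [(0,20.5,46),(0,-20.5,46),(0,35,30),(0,-35,30)]:
    p=proj(im,B+u*x/1e3+v*y/1e3+np.array([0,0,z/1e3])); q=((p-[190,140])*4+1.5).astype(int);cv2.circle(t,tuple(int(i) for i in q),3,(255,0,0),-1)
cv2.imwrite("pics/side3d.png",t)
E
```

```text
0.0487 35 -34 23 [377 282]
0.0487 -35 -34 23 [341 355]
0.0487 -35 -34 11 [342 366]
0.0487 35 34 23 [287 257]
0.0487 -35 34 23 [248 329]
0.0447 35 -34 23 [377 286]
0.0447 -35 -34 23 [342 359]
0.0447 -35 -34 11 [342 370]
0.0447 35 34 23 [287 261]
0.0447 -35 34 23 [248 332]
```

View pics/side3d.png

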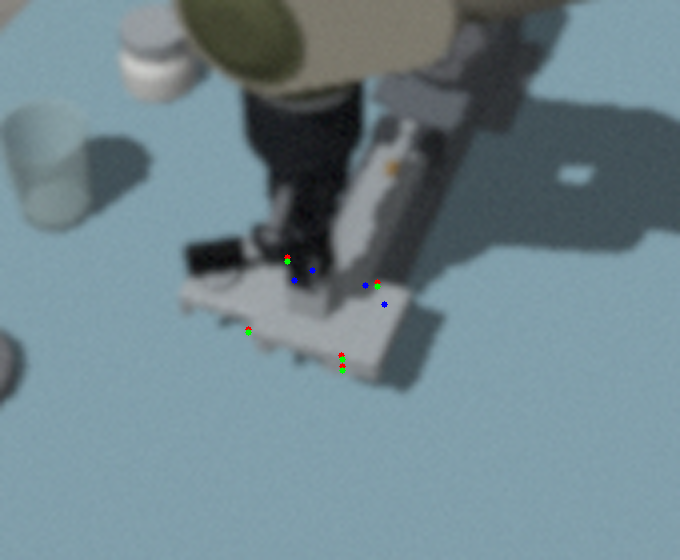

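Request:
{"method": "send_rows", "body": {
  "motion": [
    [0,0,0,0.06,0,-0.4,0],
    [0,0,0,0,0,-0.4,0],
    [0,0,0,0,0,-0.3,0],
    [0,0,0,0,0,-0.17,0],
    [0,0,0,0.05,-0.5,0,0],
    [0,0,0,0.03,-0.25,0,0],
    [0,0,0,0,0,0,0],
    [0,0,0,0,0,0,0]
  ]
}}

```text
time_s: 5.33
eef_pos: [0.5243, 0.085, 0.0714]
tcp_rot: [-0.0, 0.745, -0.667, 0.0]
wrist_force: [-0.7, -0.0, -3.8]
opening: 0.0219
```

```bash
cat > look.py <<'E'
import sys
from rig import arm
from h import *
import pickle
n=sys.argv[1]
im=arm.get_image("wrist"); s=arm.observe(); pickle.dump((im,s),open(f"w{n}.pkl","wb"))
print(s["time_s"],s["eef_pos"],s["tcp_rot"],s["wrist_force"],s["ft_torque"],s["opening"])
cv2.imwrite(f"pics/w{n}.png",cv2.resize(im["color"][:,:,::-1][60:270,200:480],None,fx=2.8,fy=2.8,interpolation=cv2.INTER_CUBIC))
E
python3 look.py 4
```

```text
5.3833 [0.52421634 0.08511489 0.07145102] [-1.12056772e-04  7.44759288e-01 -6.67333185e-01  1.06383481e-04] [-0.63252681  0.1912522  -4.58931706] [-0.01504194  0.005134    0.00646271] 0.02213168718532979
```

View pics/w4.png

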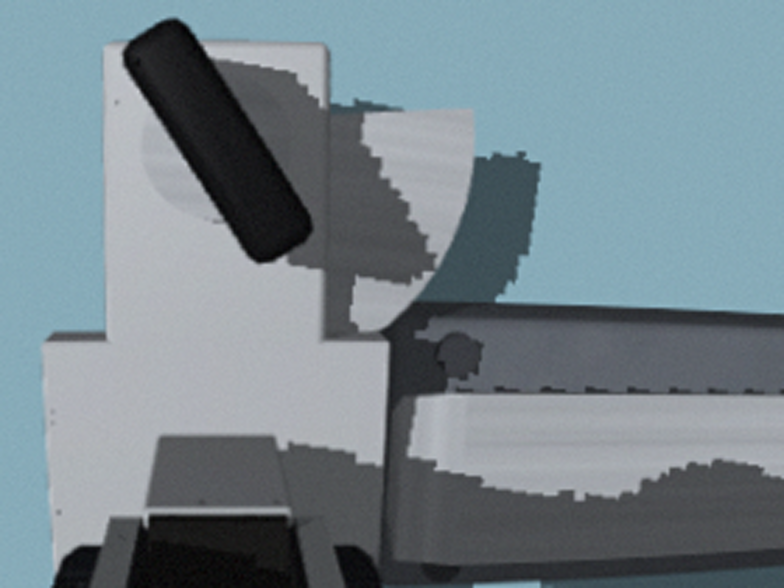

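Lateral offset now works out at about 0 mm and the front is about 4 mm before the mouth, so I'll enter slowly.

Request:
{"method": "send_rows", "body": {
  "motion": [
    [0,0,0,0.02,-0.2,0,0],
    [0,0,0,0.02,-0.2,0,0],
    [0,0,0,0.02,-0.2,0,0],
    [0,0,0,0.02,-0.2,0,0],
    [0,0,0,0.02,-0.2,0,0],
    [0,0,0,0.02,-0.2,0,0],
    [0,0,0,0,0,0,0]
  ]
}}

```text
time_s: 5.97
eef_pos: [0.5254, 0.0729, 0.0713]
tcp_rot: [0.0, 0.745, -0.667, 0.0]
wrist_force: [1.0, -0.7, -4.1]
opening: 0.0224
```

Request:
{"method": "send_rows", "body": {
  "motion": [
    [0,0,0,0.02,-0.2,0,0],
    [0,0,0,0.02,-0.2,0,0],
    [0,0,0,0.02,-0.2,0,0],
    [0,0,0,0.02,-0.2,0,0],
    [0,0,0,0.02,-0.2,0,0],
    [0,0,0,0,0,0,0]
  ]
}}

```text
time_s: 6.47
eef_pos: [0.5264, 0.0629, 0.0713]
tcp_rot: [0.0, 0.745, -0.667, 0.0]
wrist_force: [-0.1, 0.6, -4.2]
opening: 0.022
```

```bash
python3 look.py 5; python3 - <<'E'
from rig import arm
import cv2
t=arm.get_image("side")["color"][:,:,::-1]
cv2.imwrite("pics/side5.png",cv2.resize(t[140:280,190:360],None,fx=4,fy=4,interpolation=cv2.INTER_CUBIC))
E
```

```text
6.5167 [0.52632819 0.06307124 0.07130541] [-1.28745967e-05  7.44791372e-01 -6.67297394e-01  1.00514479e-06] [ 1.63648805e-02  3.60944403e-03 -3.94309872e+00] [0.01187605 0.02635666 0.01985066] 0.02185870837623101
```

View pics/w5.png

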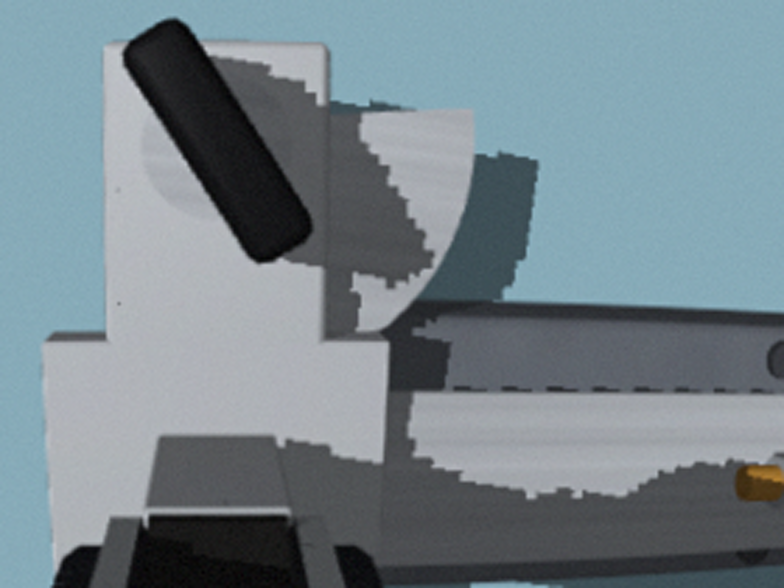

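View pics/side5.png

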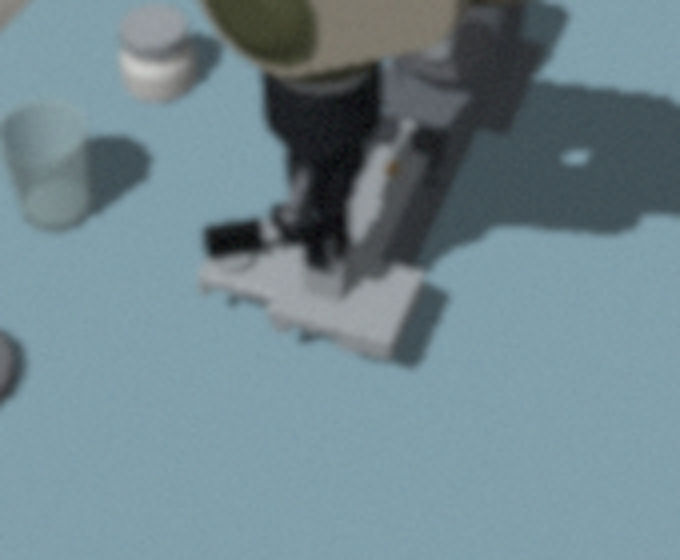

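On the rail without any force. I'll slide about 70 mm toward the pin, reading force partway.

Request:
{"method": "send_rows", "body": {
  "motion": [
    [0,0,0,0.038,-0.35,0,0],
    [0,0,0,0.038,-0.35,0,0],
    [0,0,0,0.038,-0.35,0,0],
    [0,0,0,0.038,-0.35,0,0],
    [0,0,0,0.038,-0.35,0,0],
    [0,0,0,0.038,-0.35,0,0],
    [0,0,0,0.038,-0.35,0,0],
    [0,0,0,0.038,-0.35,0,0]
  ]
}}

```text
time_s: 7.23
eef_pos: [0.5294, 0.0349, 0.0713]
tcp_rot: [-0.0, 0.745, -0.667, 0.0]
wrist_force: [0.3, -0.3, -2.9]
opening: 0.022
```

Request:
{"method": "send_rows", "body": {
  "motion": [
    [0,0,0,0.038,-0.35,0,0],
    [0,0,0,0.038,-0.35,0,0],
    [0,0,0,0.038,-0.35,0,0],
    [0,0,0,0.038,-0.35,0,0],
    [0,0,0,0.038,-0.35,0,0],
    [0,0,0,0.038,-0.35,0,0],
    [0,0,0,0.038,-0.35,0,0],
    [0,0,0,0.038,-0.35,0,0],
    [0,0,0,0.038,-0.35,0,0],
    [0,0,0,0.038,-0.35,0,0],
    [0,0,0,0.038,-0.35,0,0],
    [0,0,0,0.038,-0.35,0,0],
    [0,0,0,0,0,0,0]
  ]
}}

```text
time_s: 8.32
eef_pos: [0.534, -0.0074, 0.0713]
tcp_rot: [0.0, 0.745, -0.667, 0.0]
wrist_force: [0.3, -0.2, -4.5]
opening: 0.0218
```

```bash
python3 look.py 6
```

```text
8.3667 [ 0.53393279 -0.00710463  0.07129043] [ 2.77670360e-05  7.44730409e-01 -6.67365429e-01  3.21728304e-05] [-0.5338361   0.53127977 -4.64305156] [-0.04493135 -0.00622539 -0.05539532] 0.021910612600908208
```

View pics/w6.png

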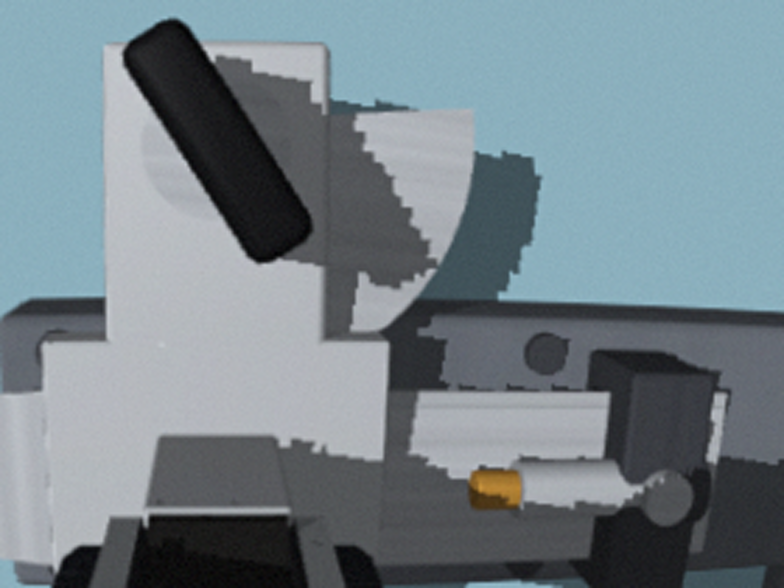

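Request:
{"method": "send_rows", "body": {
  "motion": [
    [0,0,0,0.02,-0.2,0,0],
    [0,0,0,0.02,-0.2,0,0],
    [0,0,0,0.02,-0.2,0,0],
    [0,0,0,0.02,-0.2,0,0],
    [0,0,0,0.02,-0.2,0,0],
    [0,0,0,0.02,-0.2,0,0],
    [0,0,0,0.02,-0.2,0,0],
    [0,0,0,0,0,0,0]
  ]
}}

```text
time_s: 9.03
eef_pos: [0.5354, -0.0212, 0.0713]
tcp_rot: [-0.0, 0.745, -0.667, 0.0]
wrist_force: [-0.3, -0.2, -3.9]
opening: 0.0218
```

Request:
{"method": "send_rows", "body": {
  "motion": [
    [0,0,0,0.01,-0.1,0,0],
    [0,0,0,0.01,-0.1,0,0],
    [0,0,0,0.01,-0.1,0,0],
    [0,0,0,0.01,-0.1,0,0],
    [0,0,0,0.01,-0.1,0,0],
    [0,0,0,0,0,0,0]
  ]
}}

```text
time_s: 9.53
eef_pos: [0.5358, -0.0259, 0.0713]
tcp_rot: [0.0, 0.745, -0.667, 0.0]
wrist_force: [0.4, -1.8, -4.0]
opening: 0.0222
```

```bash
python3 look.py 7
```

```text
9.5833 [ 0.5357931  -0.02582288  0.07127203] [ 1.90064241e-05  7.44842758e-01 -6.67240036e-01 -3.14258870e-05] [ 0.15456933 -0.03404773 -3.18714714] [-0.03107522 -0.00617286  0.01630725] 0.0221830655645498
```

View pics/w7.png

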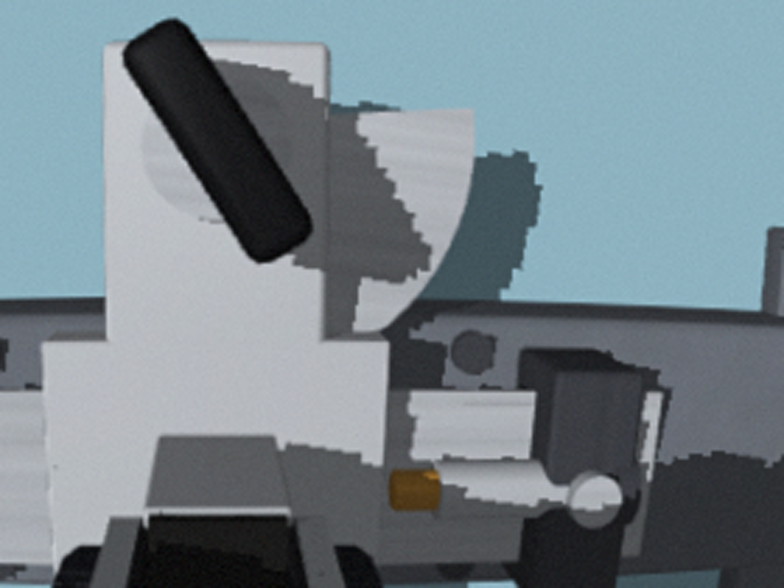

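The pin tip (390,490) now practically touches the front face (388). I'll continue with fine steps.

Request:
{"method": "send_rows", "body": {
  "motion": [
    [0,0,0,0.01,-0.1,0,0],
    [0,0,0,0.01,-0.1,0,0],
    [0,0,0,0.01,-0.1,0,0],
    [0,0,0,0.01,-0.1,0,0],
    [0,0,0,0.01,-0.1,0,0],
    [0,0,0,0.01,-0.1,0,0],
    [0,0,0,0,0,0,0]
  ]
}}

```text
time_s: 10.17
eef_pos: [0.5364, -0.0319, 0.0713]
tcp_rot: [-0.0, 0.745, -0.667, -0.0]
wrist_force: [-0.2, 0.5, -3.0]
opening: 0.0221
```

Request:
{"method": "send_rows", "body": {
  "motion": [
    [0,0,0,0.005,-0.05,0,0],
    [0,0,0,0.005,-0.05,0,0],
    [0,0,0,0,0,0,0]
  ]
}}

```text
time_s: 10.42
eef_pos: [0.5365, -0.0328, 0.0713]
tcp_rot: [-0.0, 0.745, -0.667, -0.0]
wrist_force: [-0.1, -0.4, -3.1]
opening: 0.0218
```

```bash
python3 look.py 8
```

```text
10.4667 [ 0.5365269  -0.03273663  0.07131637] [-2.37380491e-05  7.44901118e-01 -6.67174882e-01  1.72413113e-05] [ 0.22410801  0.48384045 -3.03774572] [ 0.1530352  -0.06493378 -0.05235628] 0.02198606279910241
```

View pics/w8.png

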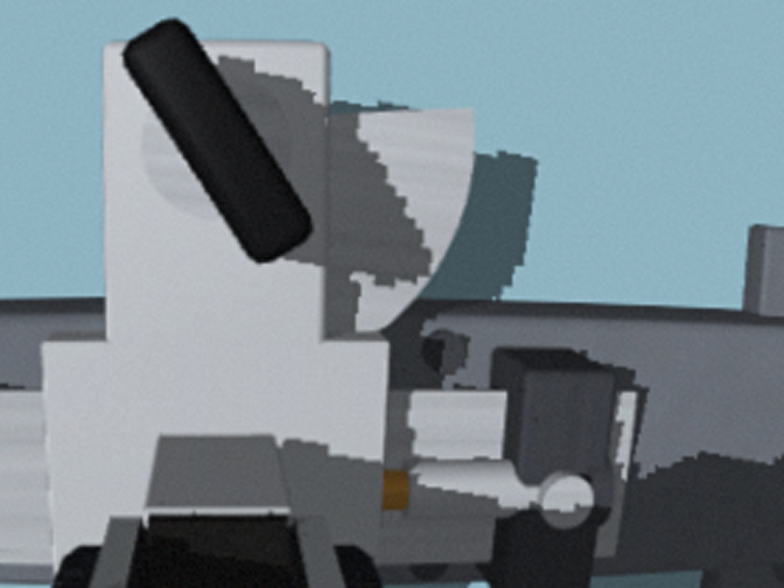

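Visible brass is down to about 25 px, so about 5 mm of the pin's 8 mm travel is used and roughly 3 mm remain.

Request:
{"method": "send_rows", "body": {
  "motion": [
    [0,0,0,0.005,-0.05,0,0],
    [0,0,0,0.005,-0.05,0,0],
    [0,0,0,0.005,-0.05,0,0],
    [0,0,0,0.005,-0.05,0,0],
    [0,0,0,0,0,0,0]
  ]
}}

```text
time_s: 10.88
eef_pos: [0.5367, -0.0348, 0.0713]
tcp_rot: [-0.0, 0.745, -0.667, -0.0]
wrist_force: [0.4, 2.0, -3.5]
opening: 0.0221
```

Request:
{"method": "send_rows", "body": {
  "motion": [
    [0,0,0,0.005,-0.05,0,0],
    [0,0,0,0,0,0,0]
  ]
}}

```text
time_s: 11.05
eef_pos: [0.5368, -0.0353, 0.0713]
tcp_rot: [-0.0, 0.745, -0.667, 0.0]
wrist_force: [1.2, 1.6, -3.7]
opening: 0.0223
```

Request:
{"method": "send_rows", "body": {
  "motion": [
    [0,0,0,0.003,-0.03,0,0],
    [0,0,0,0,0,0,0]
  ]
}}

```text
time_s: 11.22
eef_pos: [0.5368, -0.0356, 0.0713]
tcp_rot: [-0.0, 0.745, -0.667, 0.0]
wrist_force: [0.7, 0.3, -3.5]
opening: 0.022
```

```bash
python3 look.py 9
```

```text
11.2667 [ 0.53681065 -0.0355357   0.07131397] [-1.68893048e-05  7.44892582e-01 -6.67184413e-01  2.58868052e-05] [-0.36641952  0.93131071 -3.5782326 ] [ 0.16929187 -0.03435229 -0.01681025] 0.021996740928285758
```

View pics/w9.png

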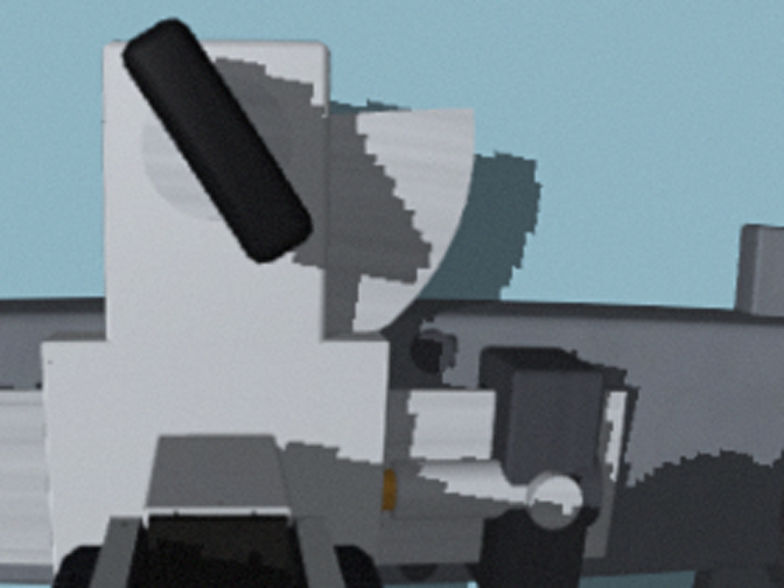

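About 12 px of brass is left, so it is nearly home. I'll use 0.3 mm steps and watch the force in y.

Request:
{"method": "send_rows", "body": {
  "motion": [
    [0,0,0,0.003,-0.03,0,0],
    [0,0,0,0,0,0,0]
  ]
}}

```text
time_s: 11.43
eef_pos: [0.5368, -0.0358, 0.0713]
tcp_rot: [-0.0, 0.745, -0.667, 0.0]
wrist_force: [0.4, 0.6, -3.6]
opening: 0.022
```

Request:
{"method": "send_rows", "body": {
  "motion": [
    [0,0,0,0.003,-0.03,0,0],
    [0,0,0,0,0,0,0]
  ]
}}

```text
time_s: 11.6
eef_pos: [0.5368, -0.0362, 0.0713]
tcp_rot: [-0.0, 0.745, -0.667, 0.0]
wrist_force: [0.1, 1.0, -3.4]
opening: 0.0218
```

Request:
{"method": "send_rows", "body": {
  "motion": [
    [0,0,0,0.003,-0.03,0,0],
    [0,0,0,0,0,0,0]
  ]
}}

```text
time_s: 11.77
eef_pos: [0.5369, -0.0365, 0.0713]
tcp_rot: [-0.0, 0.745, -0.667, -0.0]
wrist_force: [0.4, 1.0, -3.7]
opening: 0.0221
```

Request:
{"method": "send_rows", "body": {
  "motion": [
    [0,0,0,0.003,-0.03,0,0],
    [0,0,0,0,0,0,0]
  ]
}}

```text
time_s: 11.93
eef_pos: [0.5369, -0.0368, 0.0713]
tcp_rot: [-0.0, 0.745, -0.667, -0.0]
wrist_force: [0.7, 1.3, -3.2]
opening: 0.0219
```

Request:
{"method": "send_rows", "body": {
  "motion": [
    [0,0,0,0.003,-0.03,0,0],
    [0,0,0,0,0,0,0]
  ]
}}

```text
time_s: 12.1
eef_pos: [0.5369, -0.0369, 0.0713]
tcp_rot: [-0.0, 0.745, -0.667, -0.0]
wrist_force: [-0.0, 2.6, -2.2]
opening: 0.022
```

```bash
python3 look.py 10
```

```text
12.15 [ 0.53693868 -0.03688232  0.07133602] [-1.29168055e-04  7.44875494e-01 -6.67203474e-01 -7.84652841e-05] [-0.34961561  2.14820571 -3.18164496] [ 0.47095246 -0.02589329 -0.01123617] 0.02232474217803438
```

View pics/w10.png

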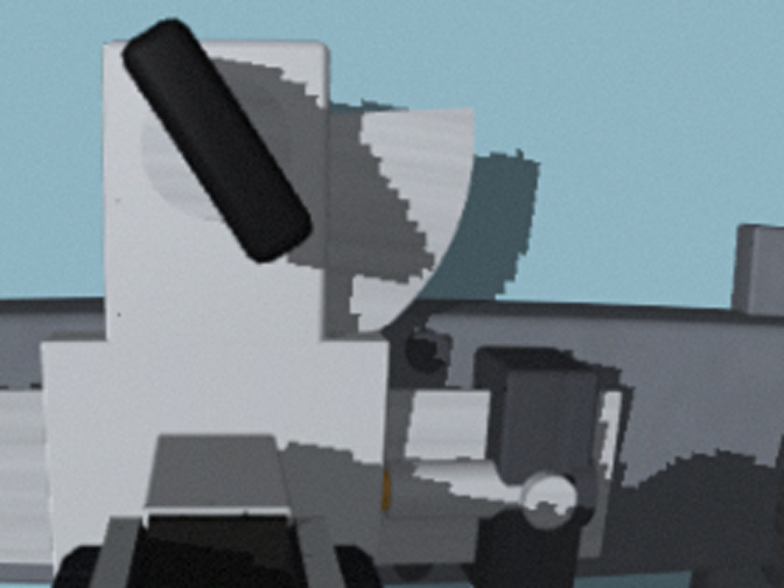

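Request:
{"method": "send_rows", "body": {
  "motion": [
    [0,0,0,0.003,-0.03,0,0],
    [0,0,0,0,0,0,0]
  ]
}}

```text
time_s: 12.32
eef_pos: [0.5369, -0.037, 0.0713]
tcp_rot: [-0.0, 0.745, -0.667, -0.0]
wrist_force: [0.7, 3.6, -2.4]
opening: 0.0222
```

Request:
{"method": "send_rows", "body": {
  "motion": [
    [0,0,0,0.003,-0.03,0,0],
    [0,0,0,0,0,0,0],
    [0,0,0,0,0,0,0]
  ]
}}

```text
time_s: 12.57
eef_pos: [0.537, -0.0371, 0.0714]
tcp_rot: [-0.0, 0.745, -0.667, -0.0]
wrist_force: [-0.0, 5.9, -1.5]
opening: 0.0216
```

```bash
python3 look.py 11
```

```text
12.6167 [ 0.53693612 -0.03709551  0.07137434] [-3.34948259e-04  7.44868091e-01 -6.67211576e-01 -3.57724607e-04] [-0.14495445  6.86631468 -1.24691026] [ 1.13088534e+00 -8.11839108e-04 -4.02101219e-02] 0.021996488501485213
```

About 6.5 N is held against the solid stop. Next I'll lower 0.8 mm onto the rail, hold, release, and see whether the spring pushes it back.

Request:
{"method": "send_rows", "body": {
  "motion": [
    [0,0,0,0,0,-0.04,0],
    [0,0,0,0,0,-0.04,0],
    [0,0,0,0,0,0,0],
    [0,0,0,0,0,0,0]
  ]
}}

```text
time_s: 12.95
eef_pos: [0.5369, -0.037, 0.0707]
tcp_rot: [-0.0, 0.745, -0.667, -0.0]
wrist_force: [-0.2, 6.6, -0.1]
opening: 0.0223
```

Request:
{"method": "send_rows", "body": {
  "motion": [
    [0,0,0,0,0,0,5],
    [0,0,0,0,0,0,5],
    [0,0,0,0,0,0,5],
    [0,0,0,0,0,0,5],
    [0,0,0,0,0,0,5]
  ]
}}

```text
time_s: 13.37
eef_pos: [0.5371, -0.0379, 0.0706]
tcp_rot: [0.0, 0.745, -0.667, 0.0]
wrist_force: [-0.5, -0.8, 0.2]
opening: 0.05
```

```bash
python3 look.py 12
```

```text
13.4167 [ 0.537106   -0.03785354  0.07061156] [-1.24451645e-06  7.44856109e-01 -6.67225097e-01  2.16200946e-04] [-0.26275094  0.01852332  0.23065854] [ 0.02117431  0.02584146 -0.02130005] 0.04999015827305836
```

View pics/w12.png

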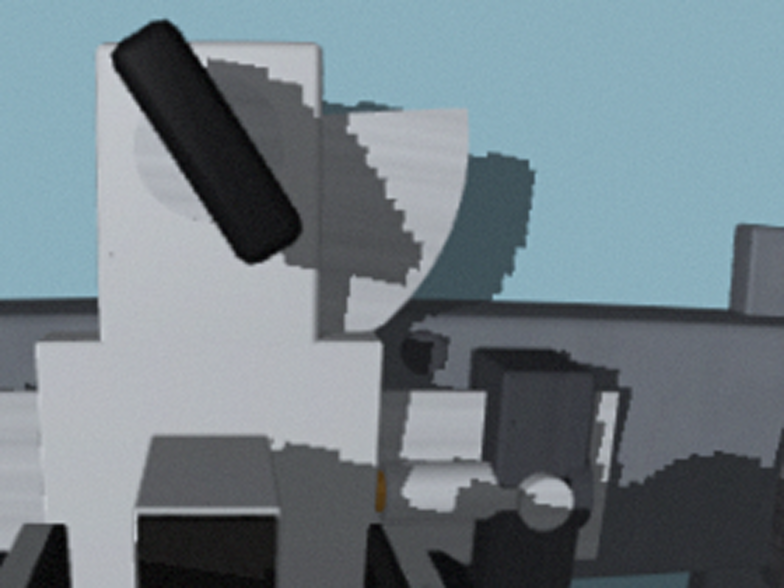

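```bash
python3 look.py 13; python3 - <<'E'
import pickle,cv2,numpy as np
o=[]
for n in (11,12,13):
    im,s=pickle.load(open(f"w{n}.pkl","rb")); o.append(cv2.resize(im["color"][:,:,::-1][170:260,320:400],None,fx=3.2,fy=3.2*1.9,interpolation=cv2.INTER_CUBIC))
cv2.imwrite("pics/cmp.png",np.hstack(o))
E
```

```text
13.4667 [ 0.53705966 -0.03779735  0.07054321] [ 2.19218251e-05  7.44871186e-01 -6.67208285e-01  1.42132606e-04] [-0.62350791  0.24705874  0.74139183] [-0.01634959  0.03909691 -0.0127569 ] 0.05015482151697146
```

View pics/cmp.png

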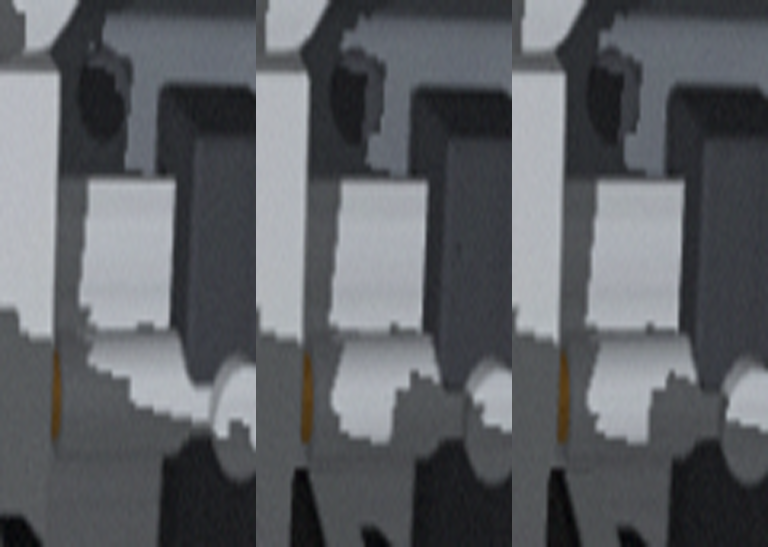

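After release the carriage moved back at most about 1 mm, and the last two frames (0.05 s apart) show no creep. I'll lift off and go over the knob.

Request:
{"method": "send_rows", "body": {
  "motion": [
    [0,0,0,0,0,1,5],
    [0,0,0,0,0,2,5],
    [0,0,0,0,0,2,5],
    [0,0,0,0,0,1.5,5],
    [0,0,6.6,1.2,0.16,0,5],
    [0,0,6.6,1.4,0.16,0,5],
    [0,0,6.6,1.5,0.16,0,5],
    [0,0,6.6,1.5,0.16,0,5],
    [0,0,6.6,1.4,0.16,0,5],
    [0,0,0,0,0,0,5],
    [0,0,0,0,0,0,5]
  ]
}}

```text
time_s: 14.38
eef_pos: [0.6069, -0.0296, 0.1357]
tcp_rot: [0.0, 0.903, -0.429, -0.0]
wrist_force: [0.1, -0.1, -0.0]
opening: 0.0501
```

```bash
python3 look.py 14;python3 - <<'E'
import pickle,cv2
im,s=pickle.load(open("w14.pkl","rb"));cv2.imwrite("pics/w14f.png",im["color"][:,:,::-1])
E
```

```text
14.4333 [ 0.6065003  -0.02963306  0.13571378] [ 9.84123936e-05  9.03050824e-01 -4.29533666e-01 -1.72461038e-04] [ 0.37914543 -0.11888939 -0.28935817] [-0.04718856  0.01276091 -0.02300263] 0.05005237835279117
```

View pics/w14f.png

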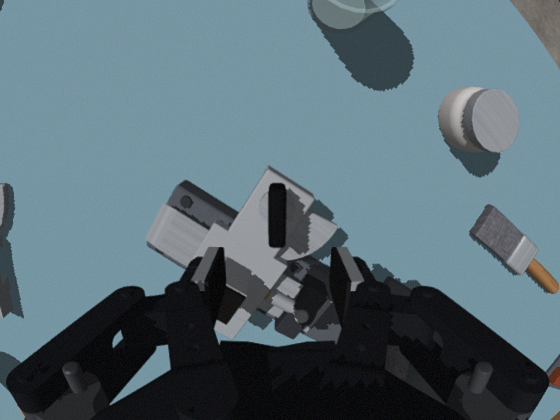

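The bar is now upright in the wrist image at (270–286, 183–247), lined up with the jaws. I'll compute its centre.

```bash
python3 - <<'E'
import pickle
from h import *
im,s=pickle.load(open("w14.pkl","rb"));g=cv2.cvtColor(im["color"],cv2.COLOR_RGB2GRAY)
t=cv2.resize(im["color"][:,:,::-1][165:345,195:350],None,fx=3.8,fy=3.3,interpolation=cv2.INTER_CUBIC);cv2.imwrite("pics/w14c.png",t)
m=(g<45).astype(np.uint8);m[:,:255]=0;m[:,300:]=0;m[:175]=0;m[252:]=0
n,l,st,c=cv2.connectedComponentsWithStats(m);i=1+np.argmax(st[1:,4]);print(st[i],c[i])
r=cv2.minAreaRect(np.argwhere(l==i)[:,::-1].astype(np.float32));print(r)
p=onz(im,*r[0],.093,True);print(p,onz(im,*r[0],.085,True),s["eef_pos"])
b=cv2.boxPoints(r);P=[onz(im,*q,.093,True) for q in b];e=[P[i]-P[i-1] for i in range(4)];print([(np.linalg.norm(v).round(4),np.degrees(np.arctan2(v[1],v[0])).round(1)) for v in e])
E
```

```text
[ 269  183   18   65 1078] [277.12615955 214.84972171]
((277.5, 215.0), (64.0, 17.0), 90.0)
[ 0.61020891 -0.02625542  0.093     ] [ 0.60835798 -0.02776551  0.085     ] [ 0.6065003  -0.02963306  0.13571378]
[(np.float64(0.0444), np.float64(38.7)), (np.float64(0.011), np.float64(-50.9)), (np.float64(0.0444), np.float64(-140.5)), (np.float64(0.0116), np.float64(129.1))]
```

View pics/w14c.png

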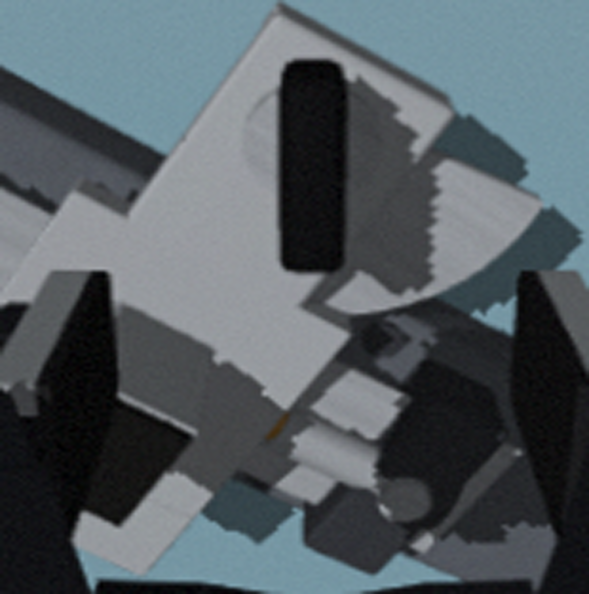

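Request:
{"method": "send_rows", "body": {
  "motion": [
    [0,0,0,0.13,0.13,-1.5,4],
    [0,0,0,0,0,-1.8,4],
    [0,0,0,0,0,-1.8,4],
    [0,0,0,0,0,-1.4,4],
    [0,0,0,0,0,0,4],
    [0,0,0,0,0,0,4]
  ]
}}

```text
time_s: 14.93
eef_pos: [0.6077, -0.0284, 0.0708]
tcp_rot: [0.0, 0.903, -0.429, -0.0]
wrist_force: [0.5, -0.4, 0.3]
opening: 0.04
```

```bash
python3 look.py 15;python3 - <<'E'
import pickle,cv2
im,s=pickle.load(open("w15.pkl","rb"));cv2.imwrite("pics/w15f.png",cv2.resize(im["color"][:,:,::-1][120:360,140:420],None,fx=2.4,fy=2.4,interpolation=cv2.INTER_CUBIC))
E
```

```text
14.9833 [ 0.60834698 -0.02853023  0.07162504] [-8.02179684e-05  9.03395851e-01 -4.28807275e-01  5.01779211e-04] [-0.07559523  0.01100931  0.090447  ] [-0.0357427   0.02324352  0.00070001] 0.04024170210077405
```

View pics/w15f.png

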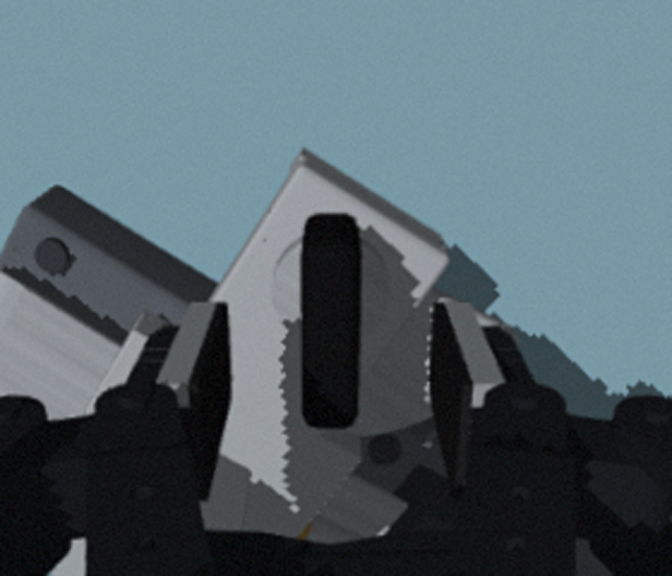

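The bar (centre 331) lies midway between the pads (229 and 432), so I'll close.

Request:
{"method": "send_rows", "body": {
  "motion": [
    [0,0,0,0,0,0,0],
    [0,0,0,0,0,0,0],
    [0,0,0,0,0,0,0],
    [0,0,0,0,0,0,0],
    [0,0,0,0,0,0,0],
    [0,0,0,0,0,0,0]
  ]
}}

```text
time_s: 15.48
eef_pos: [0.6087, -0.0283, 0.071]
tcp_rot: [-0.0, 0.904, -0.428, 0.001]
wrist_force: [0.9, 1.1, 1.9]
opening: 0.0002
```

```bash
python3 look.py 16;python3 - <<'E'
import pickle,cv2
im,s=pickle.load(open("w16.pkl","rb"));cv2.imwrite("pics/w16f.png",cv2.resize(im["color"][:,:,::-1][120:360,140:420],None,fx=2.4,fy=2.4,interpolation=cv2.INTER_CUBIC))
E
```

```text
15.5333 [ 0.60869539 -0.02829074  0.07093332] [-2.38939455e-04  9.03694428e-01 -4.28177538e-01  5.64677326e-04] [1.684092   1.91067965 2.83009069] [ 0.14836934 -0.23737063 -0.02306368] -6.28822953544713e-06
```

View pics/w16f.png

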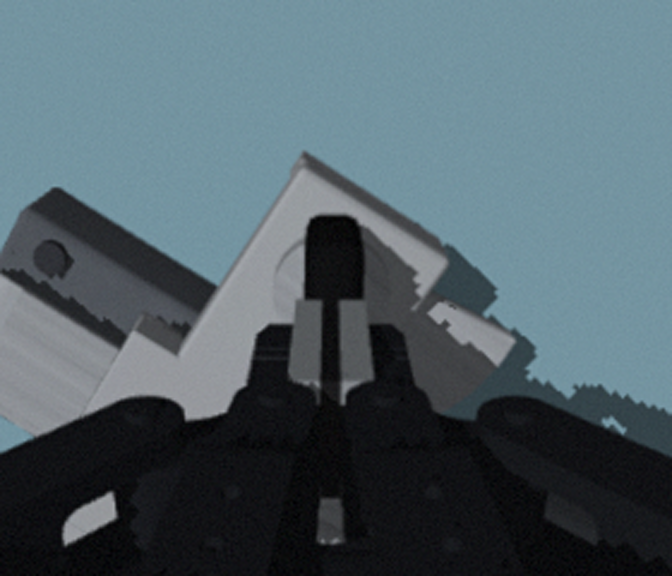

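The gripper reads fully shut (0.0) although the bar should be 12 mm thick, and neither the carriage nor the bar moved (ear corner still at (303,150)). Something is inconsistent, so I'll check the other views before turning.

```bash
python3 - <<'E'
from rig import arm
import cv2
from h import *
a=arm.get_image("side");t=a["color"][:,:,::-1]
cv2.imwrite("pics/side17.png",cv2.resize(t[110:260,210:360],None,fx=4,fy=4,interpolation=cv2.INTER_CUBIC))
print(proj(a,[.608,-.0283,.093]),proj(a,[.608,-.0283,.071]))
b=arm.get_image("top")["color"][:,:,::-1]
cv2.imwrite("pics/top17.png",cv2.resize(b[140:260,220:400],None,fx=4,fy=4,interpolation=cv2.INTER_CUBIC))
E
python3 - <<'E'
import pickle,cv2
im,s=pickle.load(open("w16.pkl","rb"));cv2.imwrite("pics/w16z.png",cv2.resize(im["color"][:,:,::-1][195:315,220:340],None,fx=5,fy=5,interpolation=cv2.INTER_CUBIC)*1)
t=cv2.imread("pics/w16z.png");cv2.imwrite("pics/w16z.png",cv2.convertScaleAbs(t,alpha=2.5,beta=10))
E
```

```text
[261.06541199 173.39192073] [261.35674371 178.74141308]
```

View pics/side17.png

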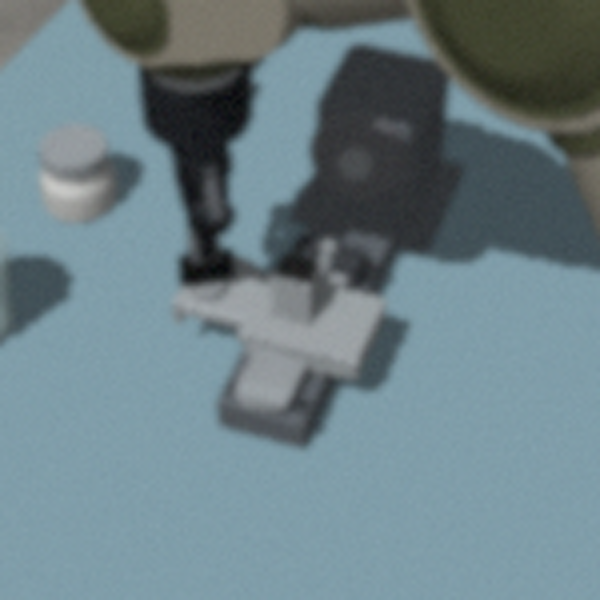

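View pics/w16z.png

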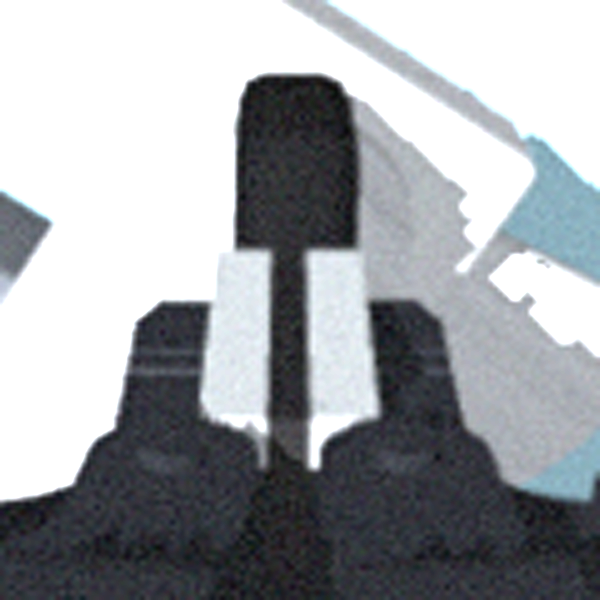

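```bash
python3 - <<'E'
import pickle
from h import *
for n in (4,12,15):
    im,s=pickle.load(open(f"w{n}.pkl","rb"));g=cv2.cvtColor(im["color"],cv2.COLOR_RGB2GRAY)
    m=(g<42).astype(np.uint8)
    if n==15: m[:,:262]=0;m[:,294:]=0;m[:200]=0;m[299:]=0
    else: m[:,:230]=0;m[:,315:]=0;m[:62]=0;m[158:]=0
    k,l,st,c=cv2.connectedComponentsWithStats(m);i=1+np.argmax(st[1:,4])
    r=cv2.minAreaRect(np.argwhere(l==i)[:,::-1].astype(np.float32));r=(r[0],(r[1][0]+1,r[1][1]+1),r[2])
    b=cv2.boxPoints(r);base=s["eef_pos"][2]-.0713
    for z in (.093,.085,.077):
        P=[onz(im,*q,z,True) for q in b];e=sorted(np.linalg.norm(P[i]-P[i-1]) for i in range(4))
        print(n,r[0],r[1],z,np.round(e,4),np.mean(P,0).round(4))
    print(im["origin"],s["eef_pos"])
E
```

```text
4 (277.7742919921875, 109.9437255859375) (94.39679718017578, 27.574668884277344) 0.093 [0.0119 0.0121 0.0414 0.0415] [0.5947 0.0928 0.093 ]
4 (277.7742919921875, 109.9437255859375) (94.39679718017578, 27.574668884277344) 0.085 [0.0126 0.0128 0.0437 0.0438] [0.5949 0.0928 0.085 ]
4 (277.7742919921875, 109.9437255859375) (94.39679718017578, 27.574668884277344) 0.077 [0.0133 0.0135 0.046  0.0462] [0.5952 0.0928 0.077 ]
[0.58977833 0.0925289  0.23518634] [0.52421634 0.08511489 0.07145102]
12 (273.920166015625, 110.22627258300781) (94.37095642089844, 27.532331466674805) 0.093 [0.0118 0.012  0.0411 0.0413] [ 0.6072 -0.0284  0.093 ]
12 (273.920166015625, 110.22627258300781) (94.37095642089844, 27.532331466674805) 0.085 [0.0125 0.0127 0.0435 0.0436] [ 0.6075 -0.0283  0.085 ]
12 (273.920166015625, 110.22627258300781) (94.37095642089844, 27.532331466674805) 0.077 [0.0132 0.0134 0.0458 0.046 ] [ 0.6077 -0.0282  0.077 ]
[ 0.60263845 -0.03026465  0.23436421] [ 0.537106   -0.03785354  0.07061156]
15 (278.0, 253.5) (90.0, 25.0) 0.093 [0.0113 0.0126 0.047  0.047 ] [ 0.6103 -0.0259  0.093 ]
15 (278.0, 253.5) (90.0, 25.0) 0.085 [0.0119 0.0133 0.0497 0.0497] [ 0.6076 -0.0282  0.085 ]
15 (278.0, 253.5) (90.0, 25.0) 0.077 [0.0126 0.014  0.0523 0.0523] [ 0.6049 -0.0304  0.077 ]
[0.65886146 0.01388771 0.23449329] [ 0.60834698 -0.02853023  0.07162504]
```

View pics/top17.png

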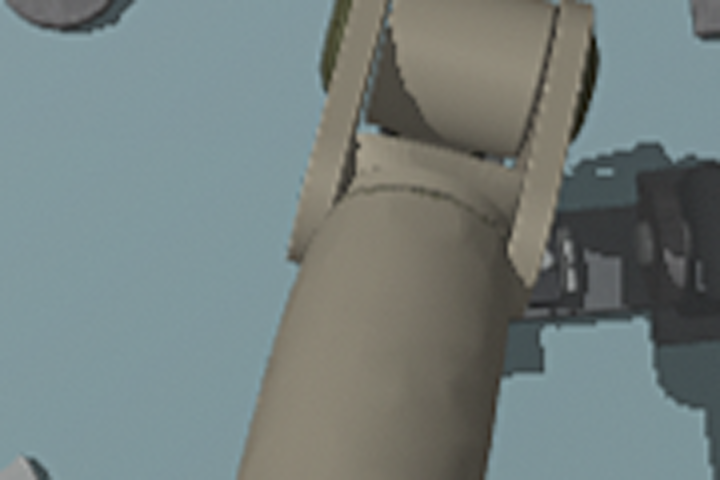

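The bar size (12 × 42 mm, top at z = 93 mm) and axis (0.6073, −0.0284) check out. So at full grip force the pads were squeezing right into the light knob. I'll reopen to 20 mm and then straddle the bar at about 12 mm so the turn is made by form rather than by clamping force.

Request:
{"method": "send_rows", "body": {
  "motion": [
    [0,0,0,0,0,0,2],
    [0,0,0,0,0,0,2],
    [0,0,0,0,0,0,2],
    [0,0,0,0,0,0,2]
  ]
}}

```text
time_s: 15.97
eef_pos: [0.6079, -0.0283, 0.07]
tcp_rot: [0.0, 0.904, -0.428, -0.001]
wrist_force: [-0.2, 0.0, 1.0]
opening: 0.0198
```

```bash
python3 look.py 18;python3 - <<'E'
import pickle,cv2
im,s=pickle.load(open("w18.pkl","rb"));cv2.imwrite("pics/w18f.png",cv2.resize(im["color"][:,:,::-1][120:360,140:420],None,fx=2.4,fy=2.4,interpolation=cv2.INTER_CUBIC))
E
```

```text
16.0167 [ 0.60799883 -0.02834895  0.07011374] [ 1.43600626e-04  9.03694694e-01 -4.28177160e-01 -4.45787865e-04] [ 0.43449564 -0.21075707  0.71910395] [-0.00810118 -0.00908407  0.0034286 ] 0.020011830222576417
```

View pics/w18f.png

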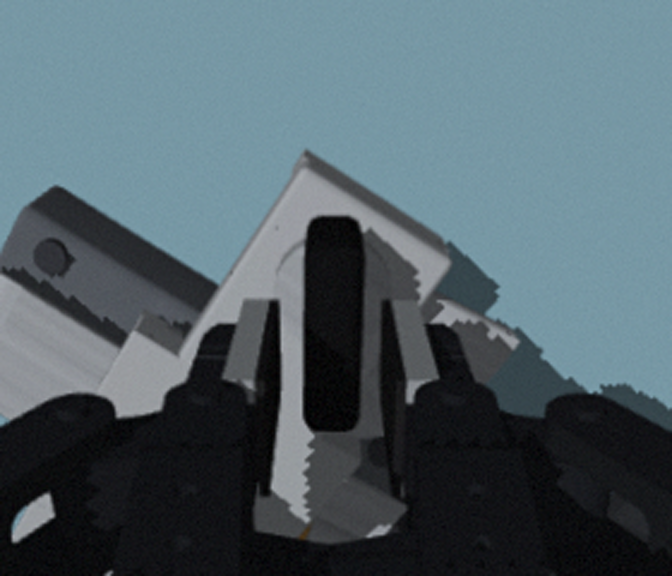

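Request:
{"method": "send_rows", "body": {
  "motion": [
    [0,0,0,-0.06,-0.06,0,1.6],
    [0,0,0,0,0,0,1.4],
    [0,0,0,0,0,0,1.2],
    [0,0,0,0,0,0,1.2],
    [0,0,0,0,0,0,1.2]
  ]
}}

```text
time_s: 16.43
eef_pos: [0.6076, -0.0289, 0.0704]
tcp_rot: [0.0, 0.904, -0.428, -0.0]
wrist_force: [0.9, -1.2, -1.0]
opening: 0.0118
```

```bash
python3 look.py 19;python3 - <<'E'
import pickle,cv2
im,s=pickle.load(open("w19.pkl","rb"));cv2.imwrite("pics/w19f.png",cv2.resize(im["color"][:,:,::-1][120:360,140:420],None,fx=2.4,fy=2.4,interpolation=cv2.INTER_CUBIC))
E
```

```text
16.4833 [ 0.60760628 -0.02894917  0.07039337] [ 5.99582032e-05  9.03710797e-01 -4.28143407e-01 -1.23248078e-04] [-0.06984524 -1.84105469 -1.34225628] [-0.02633633  0.0310621  -0.03006004] 0.011992066603779257
```

View pics/w19f.png

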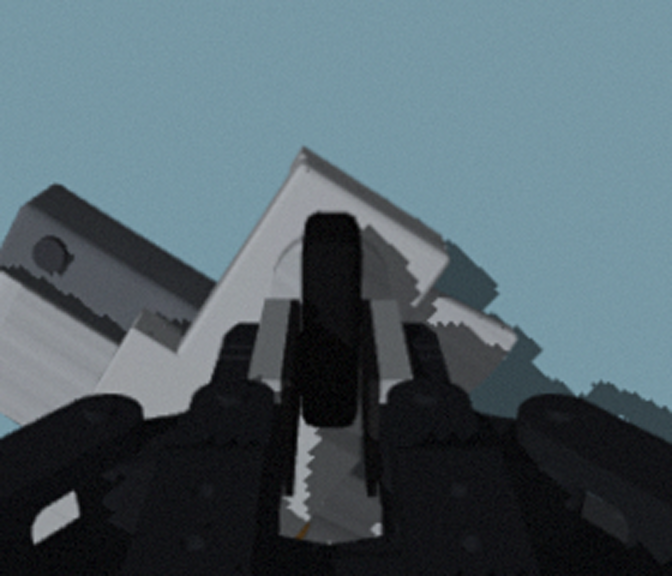

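The pads straddle the bar cleanly. I'll start turning clockwise (negative about z) with a light 10 mm hold.

Request:
{"method": "send_rows", "body": {
  "motion": [
    [0,0,0,0,0,0,1.0],
    [0,0,-2,0,0,0,1.0],
    [0,0,-3.5,0,0,0,1.0],
    [0,0,-3.5,0,0,0,1.0],
    [0,0,-3.5,0,0,0,1.0],
    [0,0,-3.5,0,0,0,1.0],
    [0,0,-3.5,0,0,0,1.0],
    [0,0,-3.5,0,0,0,1.0],
    [0,0,0,0,0,0,1.0]
  ]
}}

```text
time_s: 17.23
eef_pos: [0.6076, -0.0289, 0.0705]
tcp_rot: [0.0, 0.8, -0.601, -0.0]
wrist_force: [-0.9, -0.7, -0.9]
opening: 0.0106
```

```bash
python3 look.py 20;python3 - <<'E'
import pickle,cv2
im,s=pickle.load(open("w20.pkl","rb"));cv2.imwrite("pics/w20f.png",cv2.resize(im["color"][:,:,::-1][120:360,140:420],None,fx=2.4,fy=2.4,interpolation=cv2.INTER_CUBIC))
E
```

```text
17.2833 [ 0.60761547 -0.02895634  0.0704904 ] [ 6.20141500e-05  8.00555262e-01 -5.99258928e-01 -7.78059241e-05] [0.00288933 0.55406217 0.21790913] [-0.02407941  0.14741139  0.02924378] 0.01030582414445557
```

View pics/w20f.png

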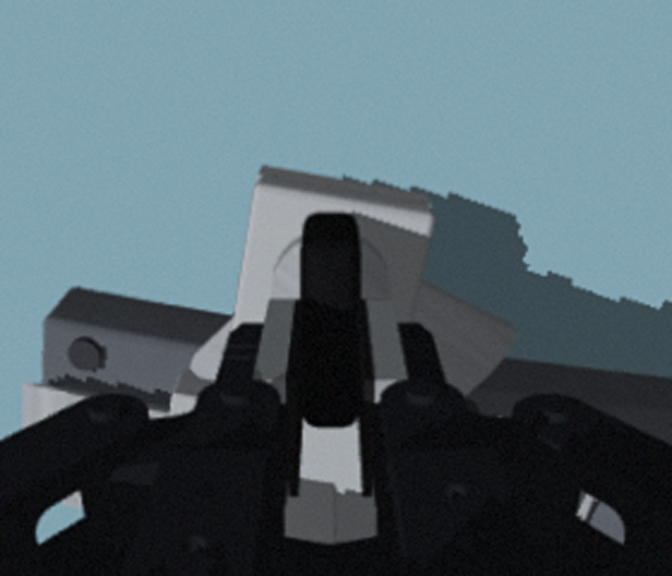

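The bar turns with the gripper (yaw −73.6°, knob ≈ 0.49 rad) and the carriage stays. Before it bites, I'll nudge the carriage gently toward the stop through the knob to make sure it is home.

Request:
{"method": "send_rows", "body": {
  "motion": [
    [0,0,0,0.005,-0.05,0,1.0],
    [0,0,0,0,0,0,1.0]
  ]
}}

```text
time_s: 17.45
eef_pos: [0.6077, -0.0294, 0.0705]
tcp_rot: [-0.0, 0.801, -0.599, -0.0]
wrist_force: [-0.1, -0.1, -1.3]
opening: 0.0104
```

Request:
{"method": "send_rows", "body": {
  "motion": [
    [0,0,0,0.005,-0.05,0,1.0],
    [0,0,0,0,0,0,1.0]
  ]
}}

```text
time_s: 17.62
eef_pos: [0.6078, -0.0298, 0.0705]
tcp_rot: [-0.0, 0.8, -0.6, -0.0]
wrist_force: [-1.2, 1.8, -0.8]
opening: 0.0105
```

```bash
python3 look.py 21
```

```text
17.6667 [ 0.60783346 -0.02982978  0.07046939] [-1.17758902e-04  8.00324998e-01 -5.99566410e-01 -5.17395946e-05] [-0.47312973  0.08390539 -0.62435704] [ 0.18206164 -0.01712341 -0.03355274] 0.010544570481664498
```

Request:
{"method": "send_rows", "body": {
  "motion": [
    [0,0,0,0.005,-0.04,0,1.0],
    [0,0,0,0,0,0,1.0]
  ]
}}

```text
time_s: 17.83
eef_pos: [0.6078, -0.0302, 0.0705]
tcp_rot: [-0.0, 0.8, -0.6, -0.0]
wrist_force: [0.6, 2.3, 0.1]
opening: 0.0103
```

```bash
python3 -c "
from rig import arm
s=arm.observe();print(s['wrist_force'],s['ft_torque'],s['eef_pos'])"
```

```text
[0.64775119 2.27235037 0.0977453 ] [ 0.36236419 -0.00889242 -0.01704265] [ 0.60784337 -0.03017365  0.07048592]
```

Request:
{"method": "send_rows", "body": {
  "motion": [
    [0,0,0,0.005,-0.04,0,1.0],
    [0,0,0,0,0,0,1.0]
  ]
}}

```text
time_s: 18.0
eef_pos: [0.6078, -0.0305, 0.0705]
tcp_rot: [-0.0, 0.8, -0.6, -0.0]
wrist_force: [-1.3, 3.4, 0.0]
opening: 0.0106
```

```bash
python3 -c "
from rig import arm
s=arm.observe();print(s['wrist_force'],s['ft_torque'],s['eef_pos'])"
```

```text
[-1.34929187  3.44114302  0.04274481] [ 0.52879282  0.08504527 -0.02751873] [ 0.60782557 -0.03053068  0.07047225]
```

About 3.4 N toward the stop. Now I'll turn the rest of the way under that light bias.

Request:
{"method": "send_rows", "body": {
  "motion": [
    [0,0,-3.5,0,0,0,1.0],
    [0,0,-3.5,0,0,0,1.0],
    [0,0,-3.5,0,0,0,1.0],
    [0,0,-3.5,0,0,0,1.0],
    [0,0,-3.5,0,0,0,1.0],
    [0,0,-3.5,0,0,0,1.0],
    [0,0,-3.5,0,0,0,1.0],
    [0,0,-3.5,0,0,0,1.0],
    [0,0,0,0,0,0,1.0]
  ]
}}

```text
time_s: 18.75
eef_pos: [0.6078, -0.0308, 0.0705]
tcp_rot: [-0.0, -0.631, 0.776, 0.0]
wrist_force: [-0.9, 2.2, 0.1]
opening: 0.0104
```

```bash
python3 look.py 22;python3 - <<'E'
import pickle,cv2
im,s=pickle.load(open("w22.pkl","rb"));cv2.imwrite("pics/w22f.png",cv2.resize(im["color"][:,:,::-1][120:360,140:420],None,fx=2.4,fy=2.4,interpolation=cv2.INTER_CUBIC))
E
```

```text
18.8 [ 0.60781071 -0.0308016   0.07046544] [-1.53226627e-04 -6.31945621e-01  7.75012715e-01 -1.49581017e-06] [-0.94579441  1.77843295 -0.54340086] [0.31159197 0.16863158 0.17610185] 0.010808580059211936
```

View pics/w22f.png

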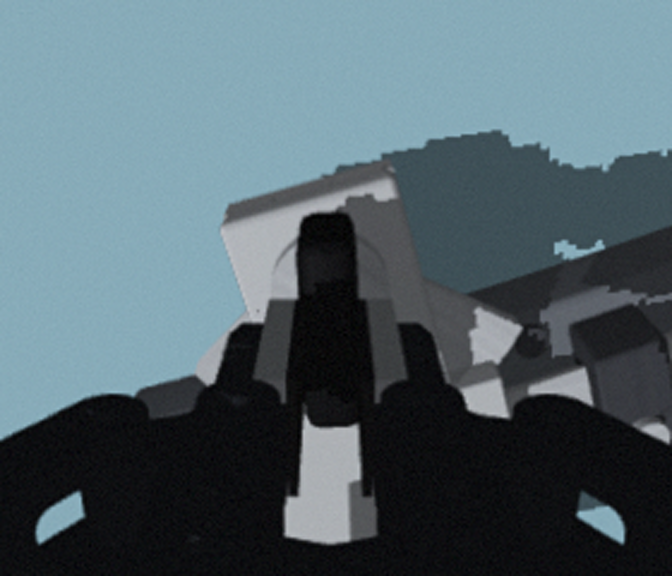

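Request:
{"method": "send_rows", "body": {
  "motion": [
    [0,0,-3,0,0,0,1.0],
    [0,0,-3,0,0,0,1.0],
    [0,0,-3,0,0,0,1.0],
    [0,0,-3,0,0,0,1.0],
    [0,0,0,0,0,0,1.0]
  ]
}}

```text
time_s: 19.22
eef_pos: [0.6079, -0.0308, 0.0705]
tcp_rot: [-0.0, -0.547, 0.837, -0.0]
wrist_force: [0.1, 1.9, 0.7]
opening: 0.0103
```

Request:
{"method": "send_rows", "body": {
  "motion": [
    [0,0,-3,0,0,0,1.0],
    [0,0,-3,0,0,0,1.0],
    [0,0,-3,0,0,0,1.0],
    [0,0,-3,0,0,0,1.0],
    [0,0,0,0,0,0,1.0]
  ]
}}

```text
time_s: 19.63
eef_pos: [0.6079, -0.0308, 0.0705]
tcp_rot: [-0.0, -0.457, 0.889, -0.0]
wrist_force: [0.3, 1.6, -0.6]
opening: 0.0103
```

```bash
python3 look.py 23;python3 - <<'E'
import pickle,cv2
im,s=pickle.load(open("w23.pkl","rb"));cv2.imwrite("pics/w23f.png",cv2.resize(im["color"][:,:,::-1][120:360,140:420],None,fx=2.4,fy=2.4,interpolation=cv2.INTER_CUBIC))
E
```

```text
19.6833 [ 0.60792787 -0.03084119  0.07047573] [-6.03502935e-05 -4.58094378e-01  8.88903541e-01 -1.77455334e-04] [ 0.05383972  1.3874121  -0.60741428] [ 0.19553397 -0.01337973  0.67171712] 0.010485455839885995
```

View pics/w23f.png

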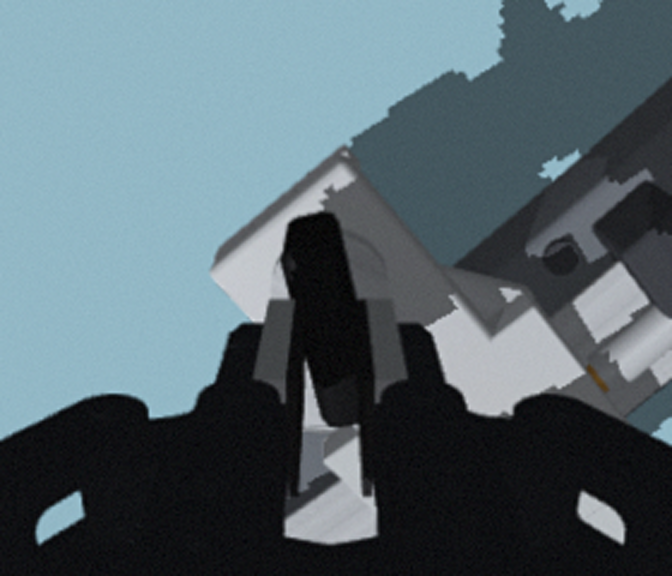

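The bar now lags the jaws by about 8° as the cam bites (0.67 N m), so the knob is around 1.25 rad. I'll hold a little firmer and turn further.

Request:
{"method": "send_rows", "body": {
  "motion": [
    [0,0,0,0,0,0,0.7],
    [0,0,0,0,0,0,0.7],
    [0,0,-2,0,0,0,0.7],
    [0,0,-2,0,0,0,0.7],
    [0,0,-2,0,0,0,0.7],
    [0,0,-2,0,0,0,0.7],
    [0,0,0,0,0,0,0.7]
  ]
}}

```text
time_s: 20.27
eef_pos: [0.6076, -0.0307, 0.0703]
tcp_rot: [-0.0, -0.393, 0.919, 0.0]
wrist_force: [-1.4, -0.1, 0.2]
opening: 0.008
```

```bash
cat > bar.py <<'E'
import pickle,sys
from h import *
n=sys.argv[1]
im,s=pickle.load(open(f"w{n}.pkl","rb"));cv2.imwrite(f"pics/w{n}f.png",cv2.resize(im["color"][:,:,::-1][120:360,140:420],None,fx=2.4,fy=2.4,interpolation=cv2.INTER_CUBIC))
q=s["tcp_rot"];yaw=np.degrees(2*np.arctan2(q[2],q[1]))
print("tool yaw",(yaw+180)%360-180)
E
python3 look.py 24; python3 bar.py 24
```

```text
20.3167 [ 0.60761894 -0.03073978  0.07036224] [-3.35099286e-04 -3.93953281e-01  9.19130385e-01  1.89368222e-04] [-2.94845849  1.04550982 -1.35171722] [0.21474513 0.3541929  0.50226154] 0.007801991249382197
tool yaw -133.5985786059524
```

View pics/w24f.png

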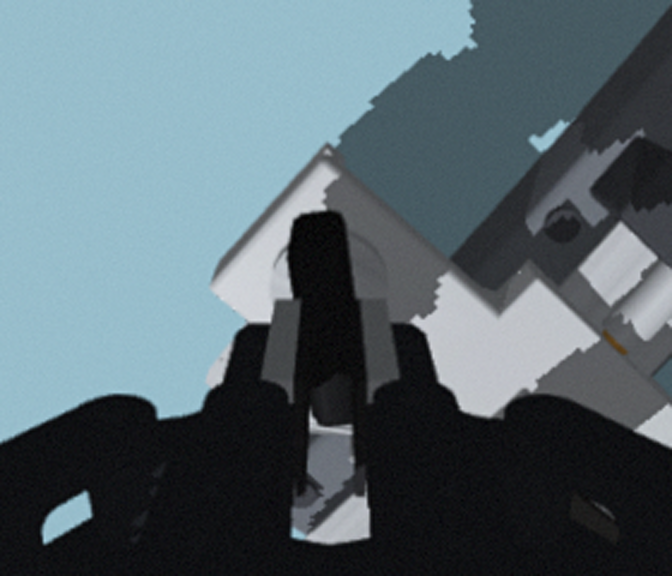

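```bash
python3 - <<'E'
import pickle
from h import *
im,s=pickle.load(open("w24.pkl","rb"))
f=lambda u,v,z:onz(im,140+(u+.5)/2.4-.5,120+(v+.5)/2.4-.5,z,True)
a=f(319,213,.093);b=f(336,424,.093);e=a-b;th=np.degrees(np.arctan2(e[1],e[0]));print(th,np.linalg.norm(e),'joint',np.radians(38-(th-6.1)))
# left edges comparision: use bar side edges
for p,q in (((291,225),(300,300)),((344,225),(354,300))):
    e=f(*p,.093)-f(*q,.093);th=np.degrees(np.arctan2(e[1],e[0]));print(th,np.radians(38-(th-6.1)))
# ear edge: carriage outline at z .058
e=f(325,148,.058)-f(450,262,.058);print('ear',np.degrees(np.arctan2(e[1],e[0])))
E
```

```text
-39.57459590098649 0.04573818925587486 joint 1.4603971987479654
-38.02606261742991 1.433370194373184
-36.13176519702923 1.4003084673751571
ear 3.5503262177834585
```

Knob is about 1.40–1.46 rad, which is past tight. I'll release and lift, then check the carriage angle and pin.

Request:
{"method": "send_rows", "body": {
  "motion": [
    [0,0,0,0,0,0,1.2],
    [0,0,0,0,0,0,2],
    [0,0,0,0,0,0,3],
    [0,0,0,0,0,0,3],
    [0,0,0,0,0,0,3],
    [0,0,0,0,0,0,3],
    [0,0,0,0,0,1,3],
    [0,0,0,0,0,2,3],
    [0,0,0,0,0,2,3],
    [0,0,0,0,0,2,3],
    [0,0,5,0,0,2,3],
    [0,0,5,-0.5,0,2,3],
    [0,0,5,-0.5,0,0,3],
    [0,0,5,-0.5,0,0,3],
    [0,0,5,-0.5,0,0,3],
    [0,0,5,-0.5,0,0,3],
    [0,0,5,-0.5,0,0,3],
    [0,0,5,-0.5,0,0,3],
    [0,0,5,-0.5,0,0,3],
    [0,0,0,0,0,0,3]
  ]
}}

```text
time_s: 21.98
eef_pos: [0.5675, -0.0307, 0.1815]
tcp_rot: [-0.0, 0.716, -0.698, 0.0]
wrist_force: [0.1, -0.2, -0.4]
opening: 0.03
```

```bash
python3 look.py 25; python3 bar.py 25; python3 - <<'E'
import pickle,cv2
im,s=pickle.load(open("w25.pkl","rb"));cv2.imwrite("pics/w25a.png",im["color"][:,:,::-1])
cv2.imwrite("pics/w25z.png",cv2.resize(im["color"][:,:,::-1][100:300,150:410],None,fx=3,fy=3,interpolation=cv2.INTER_CUBIC))
E
```

```text
22.0333 [ 0.56788494 -0.03077017  0.18134842] [-2.49044052e-04  7.14462164e-01 -6.99673924e-01  3.92469826e-04] [-0.49771894  0.09908939  0.33072636] [0.02931727 0.05795974 0.033693  ] 0.029913580764488468
tool yaw -88.80170954645509
```

View pics/w25z.png

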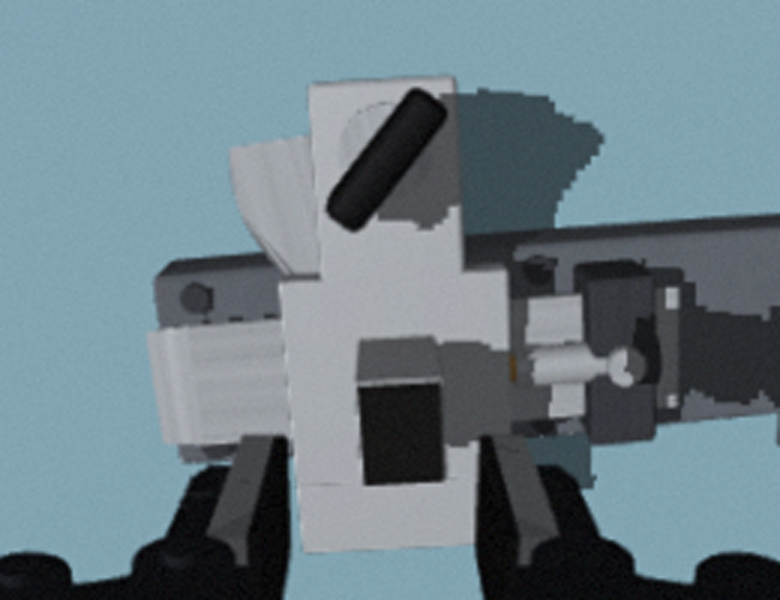

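The carriage is on the rail with the knob bar at (387,160) swung clockwise and only a sliver of brass at (513,367). I'll measure its angle, the knob and the pin.

```bash
python3 - <<'E'
import pickle
from h import *
im,s=pickle.load(open("w25.pkl","rb"))
f=lambda u,v,z:onz(im,150+(u+.5)/3-.5,100+(v+.5)/3-.5,z,True)
A=lambda e:np.degrees(np.arctan2(e[1],e[0])).round(2)
z=.058
c=dict(eL=(310,86),eR=(456,78),eLb=(322,278),eRb=(464,269),dL=(281,282),dR=(507,268),jL=(304,551),jR=(476,545))
P={k:f(*v,z) for k,v in c.items()}
print('ear top',A(P['eR']-P['eL']),'ear L',A(P['eL']-P['eLb']),'ear R',A(P['eR']-P['eRb']),'deck top',A(P['dR']-P['dL']),'jaw',A(P['jR']-P['jL']),'left',A(P['dL']-P['jL']))
print(np.linalg.norm(P['dR']-P['dL']))
cap=[f(*q,.103) for q in [(359,384),(441,379),(445,480),(362,484)]]
print('cap',A(cap[1]-cap[0]),A(cap[2]-cap[3]),A(cap[0]-cap[3]),A(cap[1]-cap[2]),np.mean(cap,0))
m=(cv2.cvtColor(im["color"],cv2.COLOR_RGB2GRAY)<42).astype(np.uint8);m[:125]=0;m[180:]=0;m[:,:255]=0;m[:,302:]=0
k,l,st,cc=cv2.connectedComponentsWithStats(m);i=1+np.argmax(st[1:,4]);r=cv2.minAreaRect(np.argwhere(l==i)[:,::-1].astype(np.float32));b=cv2.boxPoints(r)
B=[onz(im,*q,.093,True) for q in b];print('bar',np.mean(B,0),[(A(B[i]-B[i-1]),np.linalg.norm(B[i]-B[i-1]).round(4)) for i in range(4)])
R0=[f(*q,.046) for q in [(192,325),(288,319)]];print('rail L',A(R0[1]-R0[0]))
pl=[f(*q,.030) for q in [(545,240),(775,218)]];print('plinth',A(pl[1]-pl[0]))
st=[f(*q,.058) for q in [(578,268),(590,440)]];print('stop face',A(st[0]-st[1]),st)
yaw=np.radians(-83.9);u=np.array([np.cos(yaw),np.sin(yaw)]);v=np.array([-u[1],u[0]])
front=(P['dR'])[:2]; print('front to stop face',((st[0]+st[1])[:2]/2-front)@u)
cc=np.mean(cap,0)[:2]-np.array([.52871,.03163]);print('cap rel c0',cc@u,cc@v)
E
```

```text
ear top -85.4 ear L 4.32 ear R 4.55 deck top -84.91 jaw -86.34 left 4.3
0.0685401053096328
cap -84.92 -85.66 2.58 4.71 [ 0.53710651 -0.03607138  0.103     ]
bar [ 0.60834095 -0.02993175  0.093     ] [(np.float64(53.06), np.float64(0.012)), (np.float64(-36.14), np.float64(0.0402)), (np.float64(-126.07), np.float64(0.0118)), (np.float64(144.19), np.float64(0.0403))]
rail L -84.92
plinth -82.24
stop face 8.72 [array([ 0.57392483, -0.08959402,  0.058     ]), array([ 0.5176923 , -0.09822217,  0.058     ])]
front to stop face 0.02318163771121978
cap rel c0 0.06821029505241522 0.001154742168093823
```

Carriage yaw is about −85.5° against −83.9° for the bed (≈0.03 rad, inside 0.06), lateral ≈ +1 mm, knob ≈ 1.37 rad. I'll put the camera right above the pin to confirm how far in it is.

Request:
{"method": "send_rows", "body": {
  "motion": [
    [0,0,0,-1.5,-1,0,3],
    [0,0,0,-2,-1,0,3],
    [0,0,0,-2,-1,0,3],
    [0,0,0,-2,-1,-1,3],
    [0,0,0,-1,-0.5,-2,3],
    [0,0,0,0,0,-2,3],
    [0,0,0,0,0,0,3],
    [0,0,0,0,0,0,3]
  ]
}}

```text
time_s: 22.7
eef_pos: [0.4831, -0.0758, 0.1308]
tcp_rot: [0.0, 0.714, -0.7, -0.0]
wrist_force: [0.4, -0.6, 0.5]
opening: 0.0302
```

```bash
python3 look.py 26; python3 - <<'E'
import pickle,cv2
from h import *
im,s=pickle.load(open("w26.pkl","rb"));p=proj(im,[.5405,-.073,.052],True);print(p)
x,y=int(p[0]),int(p[1])
cv2.imwrite("pics/w26z.png",cv2.resize(im["color"][:,:,::-1][max(0,y-60):y+60,x-75:x+75],None,fx=5,fy=5,interpolation=cv2.INTER_CUBIC))
print(x-75,max(0,y-60))
E
```

```text
22.75 [ 0.48369446 -0.07587488  0.13152553] [-2.47517259e-04  7.14646199e-01 -6.99485848e-01  5.46224319e-04] [ 0.23129539 -0.3897716  -1.02712947] [-0.03329919  0.0049112  -0.00890996] 0.029755701170176268
[275.73981648 131.97849488]
200 71
```

View pics/w26z.png

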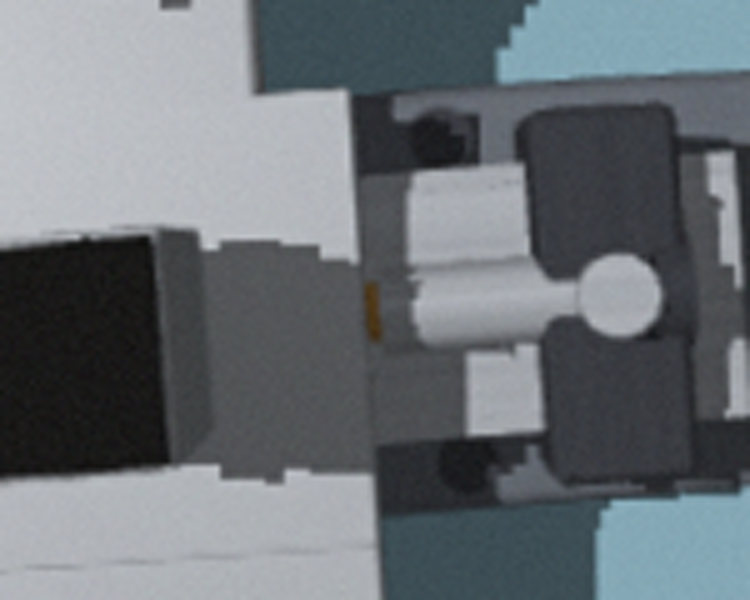

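Seen from right above, about 2.4 mm of brass shows (16 px against 59 px for the 9 mm diameter), where 2 mm is all the way in, so the pin is pressed to within about 0.5 mm. One last check of the bystanders, then I'll hand in.

```bash
python3 - <<'E'
from rig import arm
import cv2,numpy as np
a=arm.get_image("top")["color"][:,:,::-1]; cv2.imwrite("pics/top_end.png",a)
b=cv2.imread("pics/top0.png"); d=np.abs(a.astype(int)-b).max(2)
for n,(x0,y0,x1,y1) in dict(ring=(215,110,256,150),tumbler=(284,98,325,135),jar=(342,102,382,135),brush=(388,122,470,152)).items(): print(n,(d[y0:y1,x0:x1]>60).mean())
s=arm.observe();print(s["time_s"],s["wrist_force"],s["opening"])
arm.finish_job()
E
```

```text
ring 0.0
tumbler 0.0
jar 0.0
brush 0.0
22.8 [ 1.01456987 -1.00821266 -0.21875051] 0.03002349322849885
the job is handed in; nothing more can be done
```

The job is handed in at 22.8 s: the carriage is home on the rail, clamped, with the stop pin still pushed in. No verdict was reported, so the results below come from my own checks.

**What I did:** I gripped the smallest carriage by its post and slid it onto the rail with no noticeable force. I then pressed it to the solid stop with about 6.5 N while the knob was still loose. After letting go of the post, I turned the knob clockwise while pushing the carriage lightly toward the stop, then released it and moved clear.

**Last checks, measured from images:**

| Check | Measured | Limit |
|---|---|---|
| Pin, distance from fully in | about 0.4 mm (2.4 mm of brass showing, 2 mm when fully in) | about 3 mm |
| Clamp knob | about 1.37 rad | 1.25 rad or more |
| Carriage off the rail's centre line | about 1 mm | 4 mm |
| Carriage angle to the rail | about 0.03 rad | 0.06 rad |

- **Bystanders:** the ring, tumbler, jar and brush match the first top picture, with no change.

**What went wrong or disagreed:**
- **First knob grasp:** at full force the gripper shut to 0 mm on the 12 mm bar, apparently pressing into it. I reopened, saw that nothing had moved, and turned the knob with a position-limited hold instead (10 mm, then 7 mm).
- **Knob angle:** estimates taken while still gripping read 1.40 to 1.46 rad. The 1.37 rad above is from after release.
- **Carriage angle:** clamping left the carriage turned by about the rail's clearance; the individual edges I measured vary by about 1°.

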